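# Load the fruit rack and lock it with its spring bar

### The job

Get the fruit rack ready to be carried: squeeze the spring bar's two red paddles together, lift the bar out of the rack and lay it lengthwise, paddles up, on the cork mat. Then seat every mandarin lying about in an orange ring of the rack and every plum in a blue ring, and finally squeeze the bar again, fit it paddles up between the two end cups over the fruit and let it spring home in both. Leave the bowls of fruit pieces where they are.

Things in the scene. Friction and masses are not known exactly. Their poses are not given: they have to be found in the camera images.
- rack: Fixed wooden rack, base plate 90 (x) x 310 (y) x 6 mm; origin at the centre of its underside on the table, z up, y along its length. Four rings in a row on the plate, rims 16 mm above the origin. At each end a cheek 60 mm wide (x), 14 mm thick, top at z = 112 mm, inner face at y = +-141 mm, with an end cup in it. The bar starts fitted in the cups, over the rings.
- big0 (a point): Orange ring (for a mandarin) at rack y = -87 mm: centre of its hole at rim height. Outer diameter 54, hole 46 mm, rim 10 mm above the plate.
- big1 (a point): Orange ring (for a mandarin) at rack y = +29 mm: centre of its hole at rim height. Outer diameter 54, hole 46 mm, rim 10 mm above the plate.
- small0 (a point): Blue ring (for a plum) at rack y = -29 mm: centre of its hole at rim height. Outer diameter 45, hole 38 mm, rim 10 mm above the plate.
- small1 (a point): Blue ring (for a plum) at rack y = +87 mm: centre of its hole at rim height. Outer diameter 45, hole 38 mm, rim 10 mm above the plate.
- cup0 (a point): End cup at rack y = -148 mm: a pocket in the cheek's inner face, 32 mm wide (x), 26 mm high (rack z = 74 to 100 mm), 7 mm deep. The point is on its back wall, at the height (z = 79 mm) where the bar's end, resting on the pocket floor, has its middle.
- cup1 (a point): End cup at rack y = +148 mm: the same point in the other pocket.
- bar: Loose spring bar, 0.2 kg, 300 mm long when free, along its own y; origin midway (when free) at its underside, z up. Two telescoping 14 mm rods, axis 7 mm above the underside; black feet 44 mm wide at y = +-98 on which it stands. This body is the -y half; the +y half slides in it. Fitted, its underside is 72 (to 88) mm above the rack's and both ends press on the backs of the cups (296 mm apart).
- spring (a joint): How far the bar is shortened, m: 0 free, about 0.004 fitted, 0.026 at the stop; the +y half moves to -y. Each half has an upright red paddle in the middle, 24 mm wide (x), 8 thick, 12 to 62 mm above the underside, outer faces 66 mm apart free, 40 at the stop. Pinch them along y, fingertips over 16 mm above the underside; spring force 5 N free, 11 N at the stop.
- tip0 (a point): Middle of the outer end face of the bar's -y half, 7 mm above the underside. The bar's ends are flat steel, 22 mm wide (x) and 10 mm high, and go into the cups; either end fits either cup.
- tip1 (a point): Outer end face of the bar's +y half, at its middle.
- mat: Fixed flat cork mat 70 (x) x 310 (y) x 12 mm on the table, origin at the centre of its underside, y along its length: the place to lay the bar.
- mandarin_0_c (a point): Centre of an orange mandarin, about 62 mm across and 51 mm high, 85 g; lies loose on the table. May be absent. Seated in an orange ring its centre is about 33 mm above the rack's underside.
- mandarin_2_c (a point): Centre of an orange mandarin, about 57 mm across and 46 mm high, 85 g; lies loose on the table. May be absent. Seated in an orange ring its centre is about 30 mm above the rack's underside.
- plum_0_c (a point): Centre of a dark plum, about 48 mm across and 46 mm high, 60 g; lies loose on the table. May be absent. Seated in a blue ring its centre is about 31 mm above the rack's underside.
- plum_1_c (a point): Centre of a dark plum, about 47 mm across and 44 mm high, 60 g; lies loose on the table. May be absent. Seated in a blue ring its centre is about 29 mm above the rack's underside.
- ruler: Fixed wooden blackboard ruler 300 (x) x 28 (y) x 16 mm lying along the right edge of the table, origin at the centre of its underside; it keeps fruit from rolling off.
- glass_kiwi: Glass bowl of green fruit pieces, 120 mm across, 69 mm high, loose; origin at the centre of its underside. To be left alone.
- glass_banana: Glass bowl of pale fruit pieces, 126 mm across, 84 mm high, loose; origin at the centre of its underside. To be left alone.
Not all that is in view belongs to the job. Leave any turquoise or white look-alike of the part that bears plum_1_c alone. What is shaped like the part that bears mandarin_2_c but green is not meant.

How it is judged:
By the outcome, as a careful person would: the job done as asked, in the order asked, and still so for the second after the job is handed in, with the robot touching nothing.
Of mandarin_0, mandarin_2, plum_0, plum_1 only 3 to 4 are there at a start; the rules pass over those that are not, and their reading is None.
At some moment in a run one of mandarin_0, mandarin_2, plum_0, plum_1 may be knocked a few centimetres aside while the robot is not near it.
It also fails if it takes over 210 s, if anything falls off the work surface, if the arm or the gripper's body presses on something with over 40 N, if the wrist force passes 120 N, or if a joint passes its speed limit or range.

### The arm

A 6-joint arm with a two-finger parallel gripper is mounted at the origin on a cart in front of the work surface, level with it; the furniture and walls round the work are solid. World frame = base frame: x ahead of the robot, y to its left, z up, the work surface at z = 0. Lengths are in m, angles in rad, forces in N, time in s.
With the tool pointing down it reaches from about 0.35 to 0.85 m from the base axis. Payload 8.1 kg.
Tool frame: the origin (TCP) lies at the very end of the fingers, on their centre line; the grasp point (between the pads) lies 19 mm behind it; z points along the fingers, y is the line along which they close (so a half turn about z gives the same grasp; the last joint's range is limited). The gripper opens to 93 mm and grips with 3 to 60 N. Pads are 15 mm wide; open, the fingers measure 128 mm over their backs; the gripper's body (75 mm by 188 mm) begins 65 mm behind the grasp point.
Start: joints at [1.105, 0.13, 1.488, -0, 1.523, -0.085], TCP at [0.223, 0.557, 0.219] pointing down, gripper open.
Joint ranges: [-2.96, 2.96], [-0.89, 2.26], [0.02, 2.5], [-1.34, 4.48], [0, 2.73], [-2.66, 2.66]. Speed limits (rad/s): [2.39, 2.39, 2.79, 3.14, 3.14, 3.14].

### API

Orientations are given as a 3x3 rotation matrix whose columns are the frame's x, y, z axes.
In Python, from plant import bot gives the robot as it stands.
- The arm moves only by the shell command python3 -m handwheel 'ROWS' [OPENING] [FORCE]. ROWS is JSON, a list of rows, each an object with "linear": the shift along the tool's x, y, z in units of 25 mm (1.0 is 25 mm), a list of three; "roll": the turn about the tool's z in units of 8 degrees (1.0 is 8 degrees). In form: [{"linear": [tx, ty, tz], "roll": roll}, ...]. A call has 1 to 12 rows; each row shifts and turns the commanded pose from where the row before left it, along the tool's axes as they then stand; what a row does not reach is not made up. A row lasts 1/10 s, in which the tool goes at most 50 mm and 8.59 degrees, less where a joint would pass 70% of its speed; a pose out of reach is approached as far as the arm can. A call is refused whole if a number of a shift passes 1 or a number of a turn 1, either way. A call with a gripper value outside its range is refused whole. OPENING is the closure in counts, from 0 (fully open) to 255 (shut), set as the call begins (- or left out, the last holds). The fingers move at their own pace and stop on an object; FORCE is the grip in N (left out, the last holds). Time passes only in rows, so rows that do not move let the fingers close. It gives the time, the measured TCP pose, the force, the opening and the grip force at its end, in the units of the state.
- bot.get_obs(): the state, without advancing time (a new reading comes with each control period).
- bot.snapshot(name): name is "side" or "top"; returns the picture (384x512x3 uint8, red, green, blue); there is no depth.
- bot.camera_info(name): a dict with "fx", "fy", "cx", "cy" (pixels), "rvec" (rotation vector, rad) and "tvec" (3), from world to camera coordinates, as OpenCV has them. Camera axes: x right, y down, z forward; pixel columns grow to the right and rows downward; lengths in m; the calibration is good to about 2 mm. A picture is of the moment at which its call begins. camera_info takes no time and is no camera call.
- bot.sign_off(): hands the job in; it is judged then, once.
The state is a dict: "time": time; "joint_pos": joint angles; "qd": joint speeds; "joint_efforts": joint torques, N m; "ee_pos": TCP position; "orientation": TCP orientation; "contact_force": force on the tool from outside, world axes, zero at the start; "ft_torque": the same for the moment, N m; "grip_width": finger opening in m; "finger_force": force on a finger pad.
Only numpy, scipy, OpenCV 4.12 (cv2) and the standard library are available. Lean on these libraries where they do the work, as an engineer would, in place of code of your own. Each camera call takes 0.05 s, during which the arm holds its last target. There are 200 camera calls.

## Working session

There is one attempt and no reset: what is moved stays moved. The work goes in short steps, Python scripts to look and compute and a shell command to move; the robot and the scene stay as the last step left them, time stands still between calls to the robot, and variables do not carry over. Pictures are saved under pics/ and viewed, at most 16 in all, crops included, and the job is handed in when it is done.

```bash
mkdir -p pics; ls; cat > h.py <<'E'
import numpy as np, cv2
from plant import bot
def snap(n,f=None):
    im=bot.snapshot(n)
    if f: cv2.imwrite('pics/'+f,im[:,:,::-1])
    return im
def cam(n):
    c=bot.camera_info(n);K=np.array([[c['fx'],0,c['cx']],[0,c['fy'],c['cy']],[0,0,1.]])
    R=cv2.Rodrigues(np.array(c['rvec'],float))[0];t=np.array(c['tvec'],float).reshape(3)
    return K,R,t
def ray(n,u,v):
    K,R,t=cam(n);d=R.T@np.linalg.inv(K)@np.array([u,v,1.]);return -R.T@t,d/np.linalg.norm(d)
def onz(n,u,v,z):
    o,d=ray(n,u,v);return o+d*(z-o[2])/d[2]
def proj(n,p):
    K,R,t=cam(n);q=K@(R@np.array(p,float)+t);return q[:2]/q[2]
def tri(a,b):
    (o1,d1),(o2,d2)=a,b
    s=np.linalg.lstsq(np.c_[d1,-d2],o2-o1,rcond=None)[0]
    p,q=o1+s[0]*d1,o2+s[1]*d2;return (p+q)/2,np.linalg.norm(p-q)
E
python3 - <<'E'
from h import *
for n in('top','side'):
    im=snap(n,n+'0.png');o,d=ray(n,256,192);print(n,o.round(3),d.round(3),cam(n)[0][0,0])
    cv2.imwrite('pics/%s0b.png'%n,cv2.resize(im[:,:,::-1],(800,600),interpolation=cv2.INTER_CUBIC))
o=bot.get_obs();print(o)
E
```

```text
pics
top [0.341 0.276 1.222] [ 0.122 -0.016 -0.992] 398.2458166665761
side [0.46  1.23  0.673] [ 0.041 -0.843 -0.537] 421.7042631706887
{'time': 0.1, 'joint_pos': array([ 1.10459678e+00,  1.31083407e-01,  1.48913550e+00, -8.86809050e-06,
        1.52301286e+00, -8.53731596e-02]), 'qd': array([-2.48962291e-04, -1.71138080e-05, -2.21155822e-03, -3.53472524e-04,
       -3.70539070e-05,  1.00890546e-03]), 'joint_efforts': array([ 9.68439526e-04, -5.61334097e+01, -4.93100452e+01,  7.70455878e-02,
        2.90578755e-02, -1.05971717e-04]), 'ee_pos': array([0.22275313, 0.55657667, 0.21771284]), 'orientation': array([[-9.28357907e-01,  3.71686783e-01, -7.28862551e-04],
       [ 3.71687474e-01,  9.28356756e-01, -1.46817876e-03],
       [ 1.30941835e-04, -1.63390444e-03, -9.99998657e-01]]), 'contact_force': array([-0.4395474 ,  0.68750116, -0.65910039]), 'ft_torque': array([-0.03828275, -0.03588267,  0.04252737]), 'finger_force': 0.0, 'grip_width': 0.09298898231548497}
```

View pics/top0b.png

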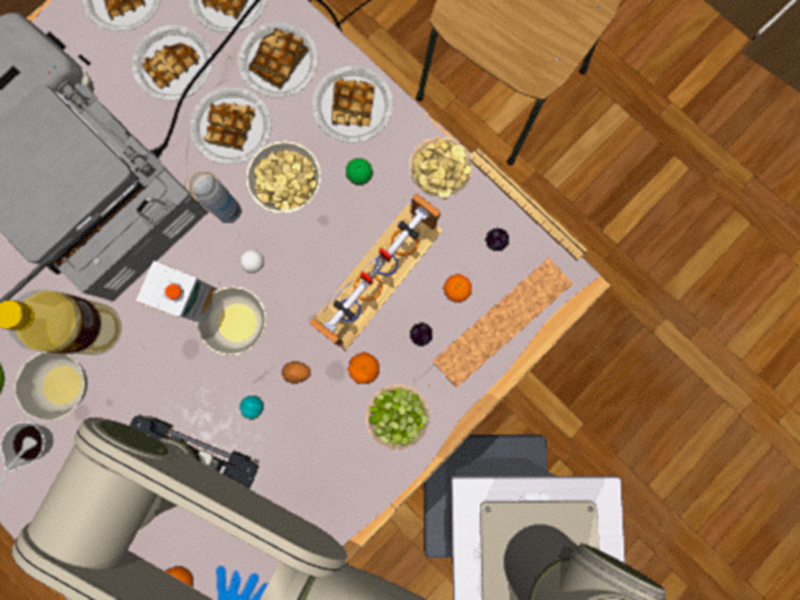

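View pics/side0b.png

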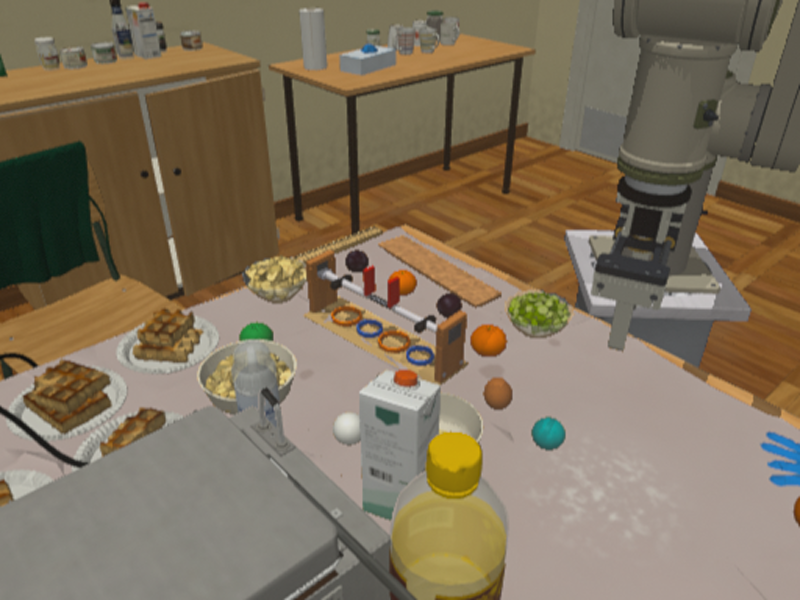

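Top view (800x600 pixels): the rack runs from (425,210) to (330,330), and the mat is centred at (503,322). Mandarins are at (458,288) and (364,368), plums at (497,239) and (421,334). Not meant: green (359,171), turquoise (251,406), white (251,261) and a brown egg (296,372). The orange thing at (180,577) lies far off near the glove, and I'll check it by size.

```bash
python3 - <<'E'
from h import *
for n,(x0,y0,w,h),s in(('top',(190,115,200,150),4),('side',(170,135,170,128),4.7)):
    im=cv2.imread('pics/%s0.png'%n)
    cv2.imwrite('pics/%s_c.png'%n,cv2.resize(im[y0:y0+h,x0:x0+w],None,fx=s,fy=s,interpolation=cv2.INTER_CUBIC))
def blobs(n,name,m,mn=25):
    k,l,st,c=cv2.connectedComponentsWithStats(m.astype(np.uint8))
    for i in range(1,k):
        if st[i,4]>=mn: print(n,name,c[i].round(1),st[i], onz(n,*c[i],.025).round(3))
for n in('top','side'):
    im=cv2.imread('pics/%s0.png'%n);H=cv2.cvtColor(im,cv2.COLOR_BGR2HSV);h,s,v=[H[:,:,i].astype(int) for i in range(3)]
    blobs(n,'orange',(h>6)&(h<15)&(s>215)&(v>120))
    yy,xx=np.mgrid[:384,:512]
    roi=(xx>190)&(xx<400)&(yy>130)&(yy<265)
    blobs(n,'dark',roi&(v<60))
    blobs(n,'red',roi&((h<4)|(h>175))&(s>170)&(v>90),8)
    blobs(n,'blue',roi&(h>105)&(h<125)&(s>120),8)
E
```

```text
top orange [292.5 184.2] [284 176  17  17 183] [0.511 0.146 0.025]
top orange [110.4 186.3] [106 183   9   8  57] [0.506 0.698 0.025]
top orange [232.4 235.1] [223 226  19  19 258] [0.358 0.328 0.025]
top orange [115.6 367.5] [107 363  16  12  88] [-0.014  0.658  0.025]
top dark [261.  146.9] [256 142  12  11  34] [0.627 0.241 0.025]
top dark [317.9 153.1] [311 147  14  13 136] [0.607 0.066 0.025]
top dark [219.9 197.9] [214 193  12  11  33] [0.47  0.366 0.025]
top dark [269.3 213.6] [263 207  13  14 138] [0.422 0.217 0.025]
top red [246.2 162.3] [243 160   7   6  22] [0.579 0.286 0.025]
top red [234.5 177.6] [232 175   6   6  19] [0.532 0.322 0.025]
side orange [257.9 178.6] [249 173  16  12  92] [0.508 0.136 0.025]
side orange [312.3 215. ] [303 208  19  15 183] [0.355 0.316 0.025]
side orange [259.4 239.8] [254 238  12   5  48] [0.49  0.428 0.025]
side dark [226.9 139.5] [225 131   5  18  84] [ 0.631 -0.129  0.025]
side dark [396.8 142. ] [394 139   6   7  25] [ 0.029 -0.15   0.025]
side dark [392.2 166.8] [381 151  19  27 262] [0.085 0.034 0.025]
side dark [228.  167.2] [222 161  13  13 127] [0.605 0.072 0.025]
side dark [214.6 181.7] [212 179   6   6  29] [0.635 0.163 0.025]
side dark [287.2 195.2] [280 189  15  14 120] [0.421 0.223 0.025]
side dark [268.8 208.2] [266 204   7   8  32] [0.471 0.291 0.025]
side dark [290.6 213. ] [287 208   8  11  43] [0.412 0.31  0.025]
side red [235.8 178.4] [232 171   7  18  84] [0.574 0.139 0.025]
side red [251.4 186.4] [248 178   7  18  95] [0.525 0.182 0.025]
side blue [235.4 209.7] [229 205  15  11  54] [0.56  0.304 0.025]
side blue [267.9 227.1] [260 222  17  11  61] [0.471 0.375 0.025]
```

View pics/top_c.png

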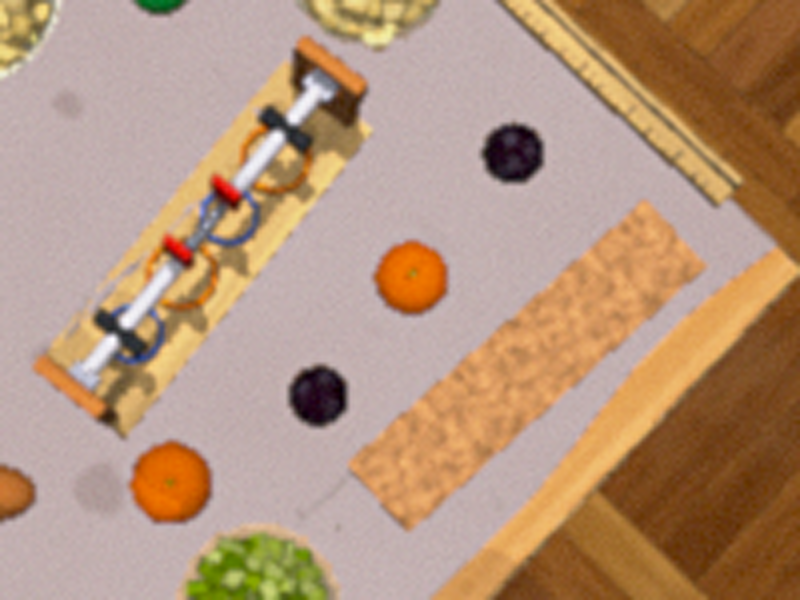

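View pics/side_c.png

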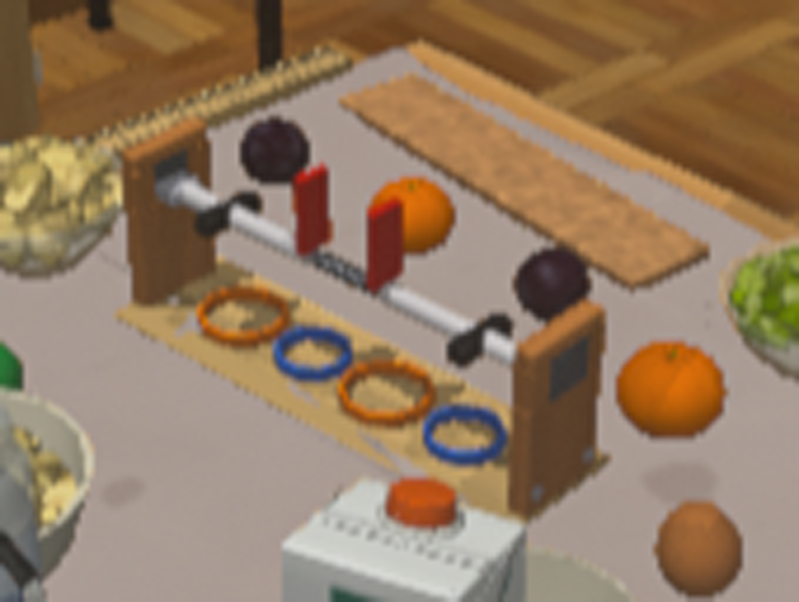

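The crops confirm it: the mandarins are the two orange dimpled ones and the plums the two dark ones. In top-crop pixels, the cheek tops are at (333,68) and (72,385), and the mat corners at (648,200), (706,265), (408,530) and (350,467). The -y end of the rack is the far one, since the orange ring is at that end.

```bash
cat >> h.py <<'E'
def T(x,y): return (x/4-.375+190,y/4-.375+115)
def S(x,y): return (x/4.7-.4+170,y/4.7-.4+135)
E
python3 - <<'E'
from h import *
P=lambda *a:onz('top',*T(*a[:2]),a[2])
a,b=P(333,68,.112),P(72,385,.112);d=a-b
print('cheeks',a.round(4),b.round(4),'mid',((a+b)/2).round(4),'len',np.linalg.norm(d),'yaw of +y dir',np.degrees(np.arctan2(-d[1],-d[0])))
for e in((372,128),(125,437)):print('plate',P(*e,.006).round(4))
m=[P(x,y,.012) for x,y in((648,200),(706,265),(408,530),(350,467))]
print('mat',np.round(m,4),'c',np.mean(m,0).round(4));print([np.linalg.norm(m[i]-m[(i+1)%4]).round(4) for i in range(4)])
e=(m[0]+m[1]-m[2]-m[3]);print('mat dir',np.degrees(np.arctan2(e[1],e[0])))
for n,t,s in(('padfar',(246.2,162.3),(235.8,178.4)),('padnear',(234.5,177.6),(251.4,186.4)),('mS',(292.5,184.2),(257.9,178.6)),('mL',(232.4,235.1),(312.3,215)),('p1',(317.9,153.1),(228,167.2)),('p0',(269.3,213.6),(287.2,195.2))):
    p,r=tri(ray('top',*t),ray('side',*s));print(n,p.round(4),r.round(4))
for z in(.125,.13,.134):print(z,onz('top',246.2,162.3,z).round(4),onz('top',234.5,177.6,z).round(4))
# tips of rings side view
for n,s in(('big0',S(243,315)),('small0',S(314,352)),('big1',S(386,392)),('small1',S(466,434))):print(n,onz('side',*s,.014).round(4))
print('glass kiwi',onz('top',398/800*512,417/600*384,.06).round(3),'ban',onz('top',440/800*512,168/600*384,.07).round(3))
o=bot.get_obs();print(o['ee_pos'])
E
```

```text
cheeks [0.6513 0.209  0.112 ] [0.4242 0.3932 0.112 ] mid [0.5377 0.3011 0.112 ] len 0.29243696556959564 yaw of +y dir 140.95335280042093
plate [0.6326 0.1725 0.006 ]
plate [0.3926 0.3636 0.006 ]
mat [[ 0.5738 -0.0395  0.012 ]
 [ 0.5229 -0.0821  0.012 ]
 [ 0.3224  0.1504  0.012 ]
 [ 0.3694  0.1934  0.012 ]] c [0.4471 0.0555 0.012 ]
[np.float64(0.0664), np.float64(0.307), np.float64(0.0636), np.float64(0.3098)]
mat dir -48.985500286575856
padfar [0.5604 0.2856 0.1121] 0.0027
padnear [0.5172 0.3188 0.1096] 0.0021
mS [0.5088 0.1466 0.0314] 0.0029
mL [0.3573 0.3274 0.0336] 0.0019
p1 [0.6072 0.0655 0.0215] 0.0021
p0 [0.4213 0.217  0.0213] 0.0023
0.125 [0.5592 0.2855 0.125 ] [0.5158 0.3182 0.125 ]
0.13 [0.5582 0.2855 0.13  ] [0.515 0.318 0.13 ]
0.134 [0.5574 0.2854 0.134 ] [0.5144 0.3178 0.134 ]
big0 [0.6049 0.2512 0.014 ]
small0 [0.559 0.287 0.014]
big1 [0.5148 0.3238 0.014 ]
small1 [0.4686 0.3601 0.014 ]
glass kiwi [0.268 0.262 0.06 ] ban [0.738 0.179 0.07 ]
[0.22275313 0.55657667 0.21771284]
```

Estimates agree: rack centre about (.538,.3025), with its +y axis at 141.4°. First I turn the tool so its y lies along the rack.

```bash
cat >> h.py <<'E'
RC=np.array([.538,.3025]);RY=141.4
def rk(x,y,z,c=None):
    a=np.radians(RY);X=np.array([np.sin(a),-np.cos(a)]);Y=np.array([np.cos(a),np.sin(a)])
    return np.r_[(RC if c is None else c)+x*X+y*Y,z]
def go(p,yaw=None):
    """units (25 mm / 8 deg) from here to TCP p with tool y at world yaw (mod 180)"""
    o=bot.get_obs();R=o['orientation'];y0=np.degrees(np.arctan2(R[1,1],R[0,1]))
    print('t%.1f'%o['time'],'ee',o['ee_pos'].round(4),'yaw %.2f'%y0,'w %.4f'%o['grip_width'],'f %.1f'%o['finger_force'],'F',o['contact_force'].round(1),'j6 %.2f'%o['joint_pos'][5])
    if p is None:return
    d=np.array(p)-o['ee_pos'];r=0
    if yaw is not None:
        r=-((yaw-y0+90)%180-90)
        a=np.radians(yaw if abs(((yaw-y0)+180)%360-180)<=90 else yaw+180)
        y=np.array([np.cos(a),np.sin(a),0]);z=np.array([0,0,-1.]);R2=np.c_[np.cross(y,z),y,z]
        print(' after roll: lin',(R2.T@d/.025).round(2))
    print(' now: lin',(R.T@d/.025).round(2),'roll %.2f'%(r/8))
E
python3 -m handwheel '[{"linear":[0,0,0],"roll":1},{"linear":[0,0,0],"roll":1},{"linear":[0,0,0],"roll":1},{"linear":[0,0,0],"roll":1},{"linear":[0,0,0],"roll":1},{"linear":[0,0,0],"roll":1},{"linear":[0,0,0],"roll":1},{"linear":[0,0,0],"roll":1},{"linear":[0,0,0],"roll":1},{"linear":[0,0,0],"roll":1},{"linear":[0,0,0],"roll":1},{"linear":[0,0,0],"roll":1}]'
python3 -m handwheel '[{"linear":[0,0,0],"roll":1},{"linear":[0,0,0],"roll":0.35},{"linear":[0,0,0],"roll":0}]'
python3 -c "
from h import *
go(rk(0,0,.2),RY)"
```

```text
time: 1.3
ee_pos: [0.2228, 0.5567, 0.218]
orientation: [[0.472, 0.882, -0.001], [0.882, -0.472, -0.001], [-0.001, 0.0, -1.0]]
contact_force: [0.8, 0.3, 0.2]
grip_width: 0.0932
finger_force: 0.0
time: 1.6
ee_pos: [0.2228, 0.5567, 0.2181]
orientation: [[0.625, 0.781, -0.0], [0.781, -0.625, -0.001], [-0.001, 0.0, -1.0]]
contact_force: [0.4, 0.6, -0.4]
grip_width: 0.0931
finger_force: 0.0
t1.6 ee [0.2228 0.5567 0.2181] yaw -38.66 w 0.0931 f 0.0 F [ 0.4  0.6 -0.4] j6 1.78
 after roll: lin [-0.08 16.2   0.72]
 now: lin [-0.07 16.2   0.73] roll -0.01
```

```bash

python3 -m handwheel '[{"linear":[0,1,0],"roll":0},{"linear":[0,1,0],"roll":0},{"linear":[0,1,0],"roll":0},{"linear":[0,1,0],"roll":0},{"linear":[0,1,0],"roll":0},{"linear":[0,1,0],"roll":0},{"linear":[0,1,0],"roll":0},{"linear":[0,1,0],"roll":0},{"linear":[0,1,0],"roll":0},{"linear":[0,1,0],"roll":0},{"linear":[0,1,0],"roll":0},{"linear":[0,1,0],"roll":0}]' >/dev/null
python3 -m handwheel '[{"linear":[0,1,0],"roll":0},{"linear":[0,1,0],"roll":0},{"linear":[0,1,0],"roll":0},{"linear":[0,1,0],"roll":0},{"linear":[0,0.2,0],"roll":0},{"linear":[0,0,0],"roll":0},{"linear":[0,0,0],"roll":0}]' >/dev/null
python3 - <<'E'
from h import *
go(rk(0,0,.094),RY)
im=snap('side','s1.png');x0,y0,w,h=170,100,170,128
cv2.imwrite('pics/s1c.png',cv2.resize(im[y0:y0+h,x0:x0+w,::-1],None,fx=4.7,fy=4.7,interpolation=cv2.INTER_CUBIC))
E
```

```text
t3.5 ee [0.5387 0.3048 0.2184] yaw -38.56 w 0.0927 f 0.0 F [-0.1  0.7 -0.5] j6 1.10
 after roll: lin [-0.09  0.03  4.98]
 now: lin [-0.09  0.04  4.98] roll 0.00
```

View pics/s1c.png

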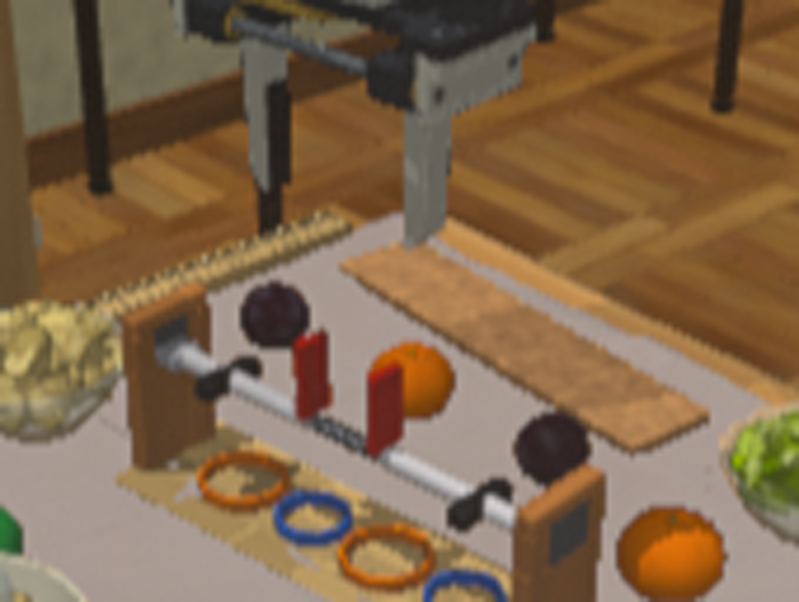

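The gripper straddles the paddles, at crop (310,375) and (385,410). Now down and squeeze.

```bash

python3 -m handwheel '[{"linear":[-0.09,0.03,1],"roll":0},{"linear":[0,0,1],"roll":0},{"linear":[0,0,1],"roll":0},{"linear":[0,0,1],"roll":0},{"linear":[0,0,0.6],"roll":0},{"linear":[0,0,0.38],"roll":0},{"linear":[0,0,0],"roll":0}]' 
python3 -m handwheel '[{"linear":[0,0,0],"roll":0},{"linear":[0,0,0],"roll":0},{"linear":[0,0,0],"roll":0},{"linear":[0,0,0],"roll":0},{"linear":[0,0,0],"roll":0},{"linear":[0,0,0],"roll":0},{"linear":[0,0,0],"roll":0},{"linear":[0,0,0],"roll":0},{"linear":[0,0,0],"roll":0},{"linear":[0,0,0],"roll":0}]' 255 25
python3 - <<'E'
from h import *
go(rk(0,0,.2),RY)
im=snap('side','s2.png');x0,y0,w,h=170,100,170,128
cv2.imwrite('pics/s2c.png',cv2.resize(im[y0:y0+h,x0:x0+w,::-1],None,fx=4.7,fy=4.7,interpolation=cv2.INTER_CUBIC))
E
```

```text
time: 4.25
ee_pos: [0.5376, 0.3021, 0.093]
orientation: [[0.624, 0.782, -0.002], [0.782, -0.624, -0.001], [-0.002, -0.001, -1.0]]
contact_force: [0.7, 0.0, 0.7]
grip_width: 0.0926
finger_force: 0.0
time: 5.25
ee_pos: [0.5383, 0.3019, 0.0937]
orientation: [[0.624, 0.781, -0.001], [0.781, -0.624, -0.0], [-0.001, -0.0, -1.0]]
contact_force: [-0.4, 0.4, -0.8]
grip_width: 0.0395
finger_force: 25.0
t5.2 ee [0.5383 0.3019 0.0937] yaw -38.62 w 0.0395 f 25.0 F [-0.4  0.4 -0.8] j6 1.10
 after roll: lin [ 0.01 -0.03 -4.25]
 now: lin [ 0.01 -0.03 -4.25] roll -0.00
```

View pics/s2c.png

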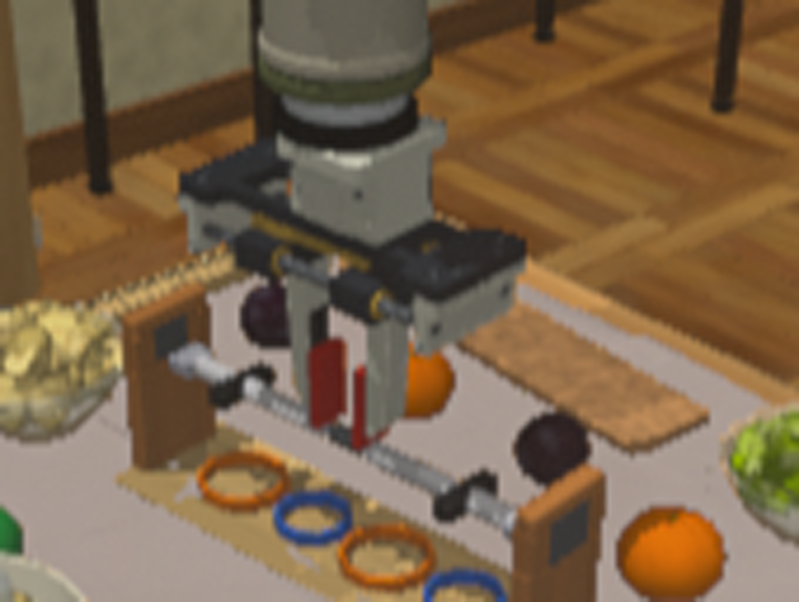

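Squeezed to the stop, both ends are clear of the cups. Lift and go over the mat.

```bash

python3 -m handwheel '[{"linear":[0,0,-0.3],"roll":0},{"linear":[0,0,-0.6],"roll":0},{"linear":[0,0,-0.8],"roll":0},{"linear":[0,0,-0.8],"roll":0},{"linear":[0,0,-0.8],"roll":0},{"linear":[0,0,-0.6],"roll":0},{"linear":[0,0,-0.35],"roll":0},{"linear":[0,0,0],"roll":0.65},{"linear":[0,0,0],"roll":0.65},{"linear":[0,0,0],"roll":0},{"linear":[0,0,0],"roll":0}]' 
python3 -c "
from h import *
go([.4471,.0555,.0337],-49)"
```

```text
time: 6.4
ee_pos: [0.5384, 0.3019, 0.2001]
orientation: [[0.753, 0.658, -0.001], [0.658, -0.753, -0.0], [-0.001, -0.0, -1.0]]
contact_force: [0.5, 0.5, -3.1]
grip_width: 0.0397
finger_force: 25.0
t6.4 ee [0.5384 0.3019 0.2001] yaw -48.87 w 0.0397 f 25.0 F [ 0.5  0.5 -3.1] j6 1.28
 after roll: lin [-9.22  5.04  6.66]
 now: lin [-9.23  5.02  6.66] roll 0.02
```

```bash

python3 -m handwheel '[{"linear":[-0.5,0.25,0],"roll":0},{"linear":[-0.8,0.45,0],"roll":0},{"linear":[-0.9,0.5,0],"roll":0},{"linear":[-0.9,0.5,0],"roll":0},{"linear":[-0.9,0.5,0],"roll":0},{"linear":[-0.9,0.5,0],"roll":0},{"linear":[-0.9,0.5,0],"roll":0},{"linear":[-0.9,0.5,0],"roll":0},{"linear":[-0.9,0.5,0],"roll":0},{"linear":[-0.8,0.45,0],"roll":0},{"linear":[-0.6,0.25,0],"roll":0},{"linear":[-0.23,0.12,0],"roll":0}]' >/dev/null
python3 -m handwheel '[{"linear":[0,0,0],"roll":0},{"linear":[0,0,0.8],"roll":0},{"linear":[0,0,0.8],"roll":0},{"linear":[0,0,0.8],"roll":0},{"linear":[0,0,0.8],"roll":0},{"linear":[0,0,0.8],"roll":0},{"linear":[0,0,0.8],"roll":0},{"linear":[0,0,0.6],"roll":0},{"linear":[0,0,0.3],"roll":0},{"linear":[0,0,0],"roll":0}]' 
python3 - <<'E'
from h import *
go([.4471,.0555,.0337],-49)
im=snap('side','s3.png');x0,y0,w,h=220,80,170,128
cv2.imwrite('pics/s3c.png',cv2.resize(im[y0:y0+h,x0:x0+w,::-1],None,fx=4.7,fy=4.7,interpolation=cv2.INTER_CUBIC))
E
```

```text
time: 8.6
ee_pos: [0.4459, 0.0565, 0.0568]
orientation: [[0.754, 0.657, -0.002], [0.657, -0.754, 0.0], [-0.002, -0.002, -1.0]]
contact_force: [-0.6, 0.5, -1.9]
grip_width: 0.0398
finger_force: 25.0
t8.6 ee [0.4459 0.0565 0.0568] yaw -48.96 w 0.0398 f 25.0 F [-0.6  0.5 -1.9] j6 0.87
 after roll: lin [0.01 0.06 0.92]
 now: lin [0.01 0.06 0.92] roll 0.01
```

View pics/s3c.png

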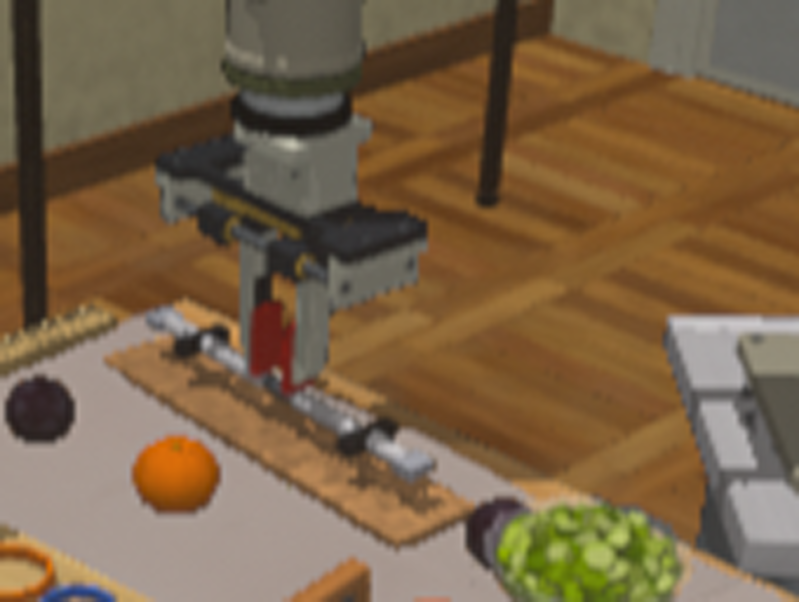

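The bar is level over the mat. One plum has been knocked next to the kiwi bowl, at crop (497,530), so I will re-measure it. Now lower, release and rise.

```bash

python3 -m handwheel '[{"linear":[0,0.05,0.4],"roll":0},{"linear":[0,0,0.3],"roll":0},{"linear":[0,0,0.2],"roll":0},{"linear":[0,0,0],"roll":0},{"linear":[0,0,0],"roll":0}]' 
python3 -m handwheel '[{"linear":[0,0,0],"roll":0},{"linear":[0,0,0],"roll":0},{"linear":[0,0,0],"roll":0},{"linear":[0,0,0],"roll":0},{"linear":[0,0,0],"roll":0},{"linear":[0,0,0],"roll":0},{"linear":[0,0,0],"roll":0},{"linear":[0,0,0],"roll":0}]' 0
python3 -m handwheel '[{"linear":[0,0,-0.5],"roll":0},{"linear":[0,0,-1],"roll":0},{"linear":[0,0,-1],"roll":0},{"linear":[0,0,-1],"roll":0},{"linear":[0,0,-1],"roll":0},{"linear":[0,0,-1],"roll":0},{"linear":[0,0,-1],"roll":0},{"linear":[1,0,0],"roll":0},{"linear":[1,0,0],"roll":0},{"linear":[1,0,0],"roll":0},{"linear":[1,0,0],"roll":0},{"linear":[0,0,0],"roll":0}]' 
python3 - <<'E'
from h import *
go(None)
im=snap('top','t3.png');im2=snap('side','s4.png')
x0,y0,w,h=190,115,200,150
cv2.imwrite('pics/t3c.png',cv2.resize(im[y0:y0+h,x0:x0+w,::-1],None,fx=4,fy=4,interpolation=cv2.INTER_CUBIC))
E
```

```text
time: 9.15
ee_pos: [0.4474, 0.055, 0.0353]
orientation: [[0.755, 0.656, -0.0], [0.656, -0.755, -0.0], [-0.0, -0.0, -1.0]]
contact_force: [-0.1, 0.4, -2.6]
grip_width: 0.04
finger_force: 25.0
time: 9.95
ee_pos: [0.4477, 0.055, 0.0355]
orientation: [[0.755, 0.656, 0.0], [0.656, -0.755, -0.0], [0.0, 0.0, -1.0]]
contact_force: [0.1, 0.1, 0.7]
grip_width: 0.0924
finger_force: 0.0
time: 11.15
ee_pos: [0.5243, 0.1221, 0.1986]
orientation: [[0.754, 0.657, 0.001], [0.657, -0.754, 0.001], [0.001, 0.0, -1.0]]
contact_force: [-0.5, -0.4, 0.2]
grip_width: 0.093
finger_force: 0.0
t11.2 ee [0.5243 0.1221 0.1986] yaw -48.94 w 0.0930 f 0.0 F [-0.5 -0.4  0.2] j6 0.99
```

View pics/t3c.png

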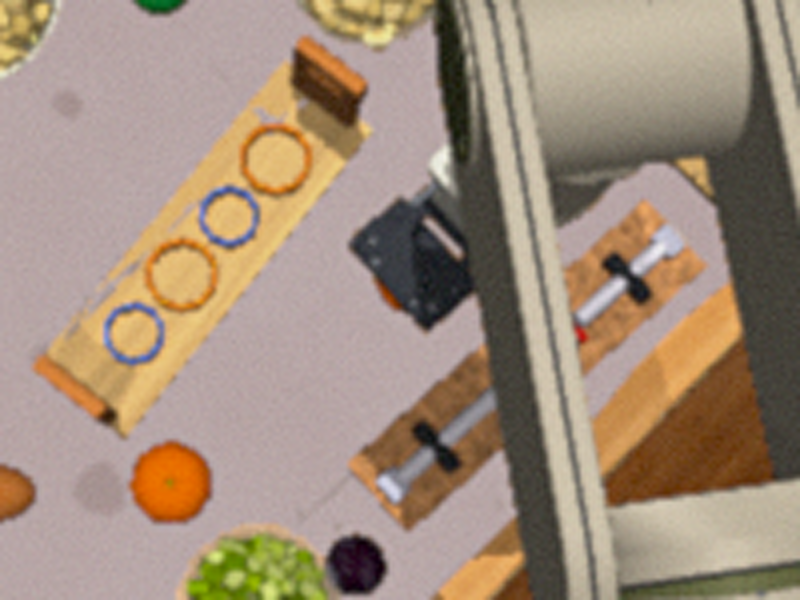

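Bar lies on the mat. All rings are visible now (crop (276,159), (230,216), (182,275), (134,333)), and the knocked plum is at (356,563), beside the kiwi bowl.

```bash
python3 - <<'E'
from h import *
t=cv2.imread('pics/t3.png');s=cv2.imread('pics/s4.png')
def bl(im,cond,roi,mn):
    H=cv2.cvtColor(im,cv2.COLOR_BGR2HSV).astype(int);m=cond(H[...,0],H[...,1],H[...,2])
    z=np.zeros_like(m);x0,y0,x1,y1=roi;z[y0:y1,x0:x1]=1
    k,l,st,c=cv2.connectedComponentsWithStats((m&z).astype(np.uint8))
    return [(c[i].round(1),st[i][:5]) for i in range(1,k) if st[i,4]>=mn]
org=lambda h,s,v:(h>6)&(h<15)&(s>215)&(v>110)
drk=lambda h,s,v:(v<60)
for n,im,roi in(('top',t,(190,115,400,290)),('side',s,(150,120,400,300))):
    for nm,f in(('org',org),('drk',drk)):
        for b in bl(im,f,roi,30):print(n,nm,*b,onz(n,*b[0],.025).round(4))
# rings: fit ellipses round colour masks near crop centres
H=cv2.cvtColor(t,cv2.COLOR_BGR2HSV).astype(int)
pts=[]
for nm,(x,y),hue in(('big0',(276,159),(4,16)),('small0',(230,216),(100,130)),('big1',(182,275),(4,16)),('small1',(134,333),(100,130))):
    u,v=T(x,y);yy,xx=np.mgrid[:384,:512];r=np.hypot(xx-u,yy-v)
    m=(r<10.5)&(r>4)&(H[...,0]>=hue[0])&(H[...,0]<=hue[1])&(H[...,1]>(150 if nm[0]=='b' else 70))
    q=np.argwhere(m)[:,::-1].astype(np.float32);e=cv2.fitEllipse(q);p=onz('top',*e[0],.013);pts.append(p[:2]);print(nm,len(q),np.round(e[0],2),np.round(e[1],1),p.round(4))
pts=np.array(pts);c=pts.mean(0);d=pts[3]-pts[0];print('rack c',c.round(4),'len',np.linalg.norm(d),'yaw',np.degrees(np.arctan2(d[1],d[0])))
go([.509,.1463,.1],51.4)
E
```

```text
top org [232.4 235.2] [223 226  19  19 246] [0.3581 0.3276 0.025 ]
top drk [302.9 134.6] [299 115   8  42 190] [0.666  0.1109 0.025 ]
top drk [299.4 182.2] [292 165  18  32 282] [0.5172 0.1248 0.025 ]
top drk [346.4 183.9] [341 179  11  11  41] [ 0.5117 -0.0179  0.025 ]
top drk [298.7 226.3] [293 221  12  12  50] [0.384  0.1296 0.025 ]
top drk [278.8 255.8] [272 249  14  14 144] [0.2974 0.1902 0.025 ]
top drk [305.1 283.8] [291 278  28  12 235] [0.2165 0.1142 0.025 ]
side org [257.2 179.9] [250 173  16  15 135] [0.5095 0.1441 0.025 ]
side org [312.1 215.1] [303 208  19  14 172] [0.3555 0.3159 0.025 ]
side org [259.2 239.9] [254 238  12   5  49] [0.4902 0.428  0.025 ]
side drk [190.1 130.1] [188 120   6  21  96] [ 0.7762 -0.1996  0.025 ]
side drk [226.7 133.9] [224 120   6  30 139] [ 0.6372 -0.1758  0.025 ]
side drk [228.1 167.2] [222 161  13  13 134] [0.605  0.0721 0.025 ]
side drk [205.8 171.4] [203 168   7   8  37] [0.6709 0.1032 0.025 ]
side drk [298.4 180.6] [294 177  12   8  36] [0.3861 0.14   0.025 ]
side drk [290.8 212.6] [288 208   7  10  35] [0.4116 0.308  0.025 ]
side drk [172.3 253.6] [168 249   9  11  43] [0.6894 0.4908 0.025 ]
big0 101 [258.48 154.25] [16.4 16.7] [0.6069 0.2483 0.013 ]
small0 30 [246.9  168.58] [13.4 13.7] [0.5618 0.2843 0.013 ]
big1 84 [235.   183.18] [16.5 17. ] [0.5164 0.3208 0.013 ]
small1 35 [222.93 197.88] [13.7 14.1] [0.4712 0.3575 0.013 ]
rack c [0.5391 0.3027] len 0.17414941350136567 yaw 141.19037588244652
t11.2 ee [0.5228 0.1207 0.1983] yaw -48.97 w 0.0927 f 0.0 F [0.6 0.1 0.1] j6 0.99
 after roll: lin [-1.07 -0.46  3.93]
 now: lin [ 0.26 -1.14  3.93] roll 9.95
```

```bash
sed -i 's/^RC=.*/RC=np.array([.5388,.3027]);RY=141.3/' h.py
python3 -m handwheel '[{"linear":[0,0,0],"roll":-1},{"linear":[0,0,0],"roll":-1},{"linear":[0,0,0],"roll":-1},{"linear":[0,0,0],"roll":-1},{"linear":[0,0,0],"roll":-1},{"linear":[0,0,0],"roll":-1},{"linear":[0,0,0],"roll":-1},{"linear":[0,0,0],"roll":-1},{"linear":[0,0,0],"roll":-1},{"linear":[0,0,0],"roll":-1},{"linear":[0,0,0],"roll":-1},{"linear":[0,0,0],"roll":-1}]' >/dev/null
python3 -m handwheel '[{"linear":[0,0,0],"roll":-0.55},{"linear":[0,0,0],"roll":0}]' >/dev/null
python3 -c "
from h import *
go([.509,.1463,.010],51.3)"
```

```text
t12.7 ee [0.5225 0.1199 0.1985] yaw 51.41 w 0.0929 f 0.0 F [-0.4  0.5  0.3] j6 -0.77
 after roll: lin [1.08 0.49 7.54]
 now: lin [1.08 0.49 7.54] roll 0.01
```

```bash

python3 -m handwheel '[{"linear":[0.5,0.25,0],"roll":0},{"linear":[0.58,0.24,0],"roll":0},{"linear":[0,0,1],"roll":0},{"linear":[0,0,1],"roll":0},{"linear":[0,0,1],"roll":0},{"linear":[0,0,1],"roll":0},{"linear":[0,0,1],"roll":0},{"linear":[0,0,1],"roll":0},{"linear":[0,0,0.8],"roll":0},{"linear":[0,0,0.5],"roll":0},{"linear":[0,0,0.24],"roll":0},{"linear":[0,0,0],"roll":0}]'
python3 -m handwheel '[{"linear":[0,0,0],"roll":0},{"linear":[0,0,0],"roll":0},{"linear":[0,0,0],"roll":0},{"linear":[0,0,0],"roll":0},{"linear":[0,0,0],"roll":0},{"linear":[0,0,0],"roll":0},{"linear":[0,0,0],"roll":0}]' 255 10
python3 -m handwheel '[{"linear":[0,0,-0.5],"roll":0},{"linear":[0,0,-1],"roll":0},{"linear":[0,0,-1],"roll":0},{"linear":[0,0,-1],"roll":0},{"linear":[0,0,-1],"roll":0},{"linear":[0,0,-1],"roll":0},{"linear":[0,0,-1],"roll":0},{"linear":[0,0,-0.4],"roll":0},{"linear":[0,0,0],"roll":0}]' | grep -v ori
python3 -c "
from h import *
go(rk(0,-.087,.018),51.3)
go(rk(0,.029,.018),51.3)"
```

```text
time: 13.85
ee_pos: [0.509, 0.1474, 0.009]
orientation: [[-0.781, 0.624, -0.001], [0.624, 0.781, -0.0], [0.001, -0.001, -1.0]]
contact_force: [-0.2, 0.5, -0.5]
grip_width: 0.093
finger_force: 0.0
time: 14.55
ee_pos: [0.5098, 0.147, 0.0096]
orientation: [[-0.781, 0.624, 0.0], [0.624, 0.781, -0.0], [-0.0, 0.0, -1.0]]
contact_force: [0.2, -0.6, 1.7]
grip_width: 0.0544
finger_force: 9.9
time: 15.45
ee_pos: [0.5107, 0.1473, 0.184]
contact_force: [0.2, 0.4, -1.8]
grip_width: 0.0549
finger_force: 9.9
t15.4 ee [0.5107 0.1473 0.184 ] yaw 51.38 w 0.0549 f 9.9 F [ 0.2  0.4 -1.8] j6 -0.71
 after roll: lin [-0.47  5.56  6.64]
 now: lin [-0.46  5.54  6.66] roll 0.01
t15.4 ee [0.5107 0.1473 0.184 ] yaw 51.38 w 0.0549 f 9.9 F [ 0.2  0.4 -1.8] j6 -0.71
 after roll: lin [4.17 5.56 6.64]
 now: lin [4.18 5.54 6.65] roll 0.01
```

```bash

python3 -m handwheel '[{"linear":[-0.1,0.6,0],"roll":0},{"linear":[-0.1,0.9,0],"roll":0},{"linear":[-0.1,1,0],"roll":0},{"linear":[-0.1,1,0],"roll":0},{"linear":[-0.06,1,0],"roll":0},{"linear":[0,0.7,0],"roll":0},{"linear":[0,0.35,0],"roll":0},{"linear":[0,0,0],"roll":0},{"linear":[0,0,1],"roll":0},{"linear":[0,0,1],"roll":0},{"linear":[0,0,1],"roll":0},{"linear":[0,0,1],"roll":0}]' >/dev/null
python3 -m handwheel '[{"linear":[0,0,1],"roll":0},{"linear":[0,0,0.8],"roll":0},{"linear":[0,0,0],"roll":0},{"linear":[0,0,0],"roll":0}]' | grep -v ori
python3 -c "
from h import *
go(rk(0,-.087,.018),51.3)"
```

```text
time: 17.05
ee_pos: [0.6045, 0.2475, 0.0368]
contact_force: [0.4, 0.2, -0.5]
grip_width: 0.0546
finger_force: 9.9
t17.1 ee [0.6045 0.2475 0.0368] yaw 51.36 w 0.0546 f 9.9 F [ 0.4  0.2 -0.5] j6 -0.59
 after roll: lin [-0.05  0.08  0.75]
 now: lin [-0.05  0.08  0.75] roll 0.01
```

```bash

python3 -m handwheel '[{"linear":[-0.05,0.06,0.3],"roll":0},{"linear":[0,0,0.25],"roll":0},{"linear":[0,0,0.2],"roll":0},{"linear":[0,0,0],"roll":0},{"linear":[0,0,0],"roll":0}]' | grep -v ori
python3 -m handwheel '[{"linear":[0,0,0],"roll":0},{"linear":[0,0,0],"roll":0},{"linear":[0,0,0],"roll":0},{"linear":[0,0,0],"roll":0},{"linear":[0,0,0],"roll":0}]' 0
python3 -m handwheel '[{"linear":[0,0,-0.5],"roll":0},{"linear":[0,0,-1],"roll":0},{"linear":[0,0,-1],"roll":0},{"linear":[0,0,-1],"roll":0},{"linear":[0,0,-1],"roll":0},{"linear":[0,0,-1],"roll":0},{"linear":[0,0,-0.5],"roll":0},{"linear":[0,0,0],"roll":0}]' | grep -v ori
python3 -c "
from h import *
go([.6072,.0655,.009],51.3)"
```

```text
time: 17.55
ee_pos: [0.607, 0.2486, 0.0181]
contact_force: [-0.7, -0.5, -0.2]
grip_width: 0.0546
finger_force: 9.9
time: 18.05
ee_pos: [0.6071, 0.2486, 0.0182]
orientation: [[-0.781, 0.624, 0.0], [0.624, 0.781, 0.0], [-0.0, 0.0, -1.0]]
contact_force: [-0.2, -0.8, 0.1]
grip_width: 0.0896
finger_force: 0.0
time: 18.85
ee_pos: [0.6087, 0.2492, 0.1715]
contact_force: [-0.2, 0.7, -0.2]
grip_width: 0.0929
finger_force: 0.0
t18.9 ee [0.6087 0.2492 0.1715] yaw 51.38 w 0.0929 f 0.0 F [-0.2  0.7 -0.2] j6 -0.59
 after roll: lin [-4.55 -5.77  6.5 ]
 now: lin [-4.52 -5.8   6.49] roll 0.01
```

```bash

python3 -m handwheel '[{"linear":[-0.5,-0.6,0],"roll":0},{"linear":[-0.7,-0.9,0],"roll":0},{"linear":[-0.8,-1,0],"roll":0},{"linear":[-0.8,-1,0],"roll":0},{"linear":[-0.8,-1,0],"roll":0},{"linear":[-0.6,-0.8,0],"roll":0},{"linear":[-0.33,-0.48,0],"roll":0},{"linear":[0,0,0.5],"roll":0},{"linear":[0,0,1],"roll":0},{"linear":[0,0,1],"roll":0},{"linear":[0,0,1],"roll":0},{"linear":[0,0,0],"roll":0}]' >/dev/null
python3 - <<'E'
from h import *
go([.6072,.0655,.009],51.3)
im=snap('side')[:,:,::-1];H=cv2.cvtColor(im,cv2.COLOR_BGR2HSV)
m=(H[...,2]<60);m[:150]=0;m[185:]=0;m[:,:205]=0;m[:,250:]=0
k,l,st,c=cv2.connectedComponentsWithStats(m.astype(np.uint8))
print([(c[i].round(1),st[i]) for i in range(1,k) if st[i,4]>40])
E
```

```text
t20.1 ee [0.6012 0.0661 0.0746] yaw 51.44 w 0.0932 f 0.0 F [-0.7 -0.7 -0.5] j6 -0.87
 after roll: lin [-0.2   0.13  2.62]
 now: lin [-0.22  0.15  2.62] roll 0.02
[(array([228. , 167.1]), array([222, 161,  13,  13, 137], dtype=int32))]
```

Plum 1 has not moved. Down, grip, lift.

```bash

python3 -m handwheel '[{"linear":[-0.2,0.13,0.5],"roll":0},{"linear":[0,0,0.9],"roll":0},{"linear":[0,0,0.7],"roll":0},{"linear":[0,0,0.37],"roll":0},{"linear":[0,0,0.1],"roll":0},{"linear":[0,0,0],"roll":0}]'| grep -v ori
python3 -m handwheel '[{"linear":[0,0,0],"roll":0},{"linear":[0,0,0],"roll":0},{"linear":[0,0,0],"roll":0},{"linear":[0,0,0],"roll":0},{"linear":[0,0,0],"roll":0},{"linear":[0,0,0],"roll":0},{"linear":[0,0,0],"roll":0},{"linear":[0,0,0],"roll":0}]' 255 8| grep -v ori
python3 -m handwheel '[{"linear":[0,0,-0.5],"roll":0},{"linear":[0,0,-1],"roll":0},{"linear":[0,0,-1],"roll":0},{"linear":[0,0,-1],"roll":0},{"linear":[0,0,-1],"roll":0},{"linear":[0,0,-1],"roll":0},{"linear":[0,0,-0.5],"roll":0},{"linear":[0,0,0],"roll":0}]' | grep -v ori
python3 -c "
from h import *
go(rk(0,-.029,.018),51.3)"
```

```text
time: 20.7
ee_pos: [0.6119, 0.0646, 0.0169]
contact_force: [-0.0, 0.7, -0.2]
grip_width: 0.0926
finger_force: 0.0
time: 21.5
ee_pos: [0.6113, 0.0644, 0.0165]
contact_force: [-1.1, -0.3, 1.3]
grip_width: 0.0472
finger_force: 8.0
time: 22.3
ee_pos: [0.6129, 0.0646, 0.1694]
contact_force: [0.2, -0.6, -0.5]
grip_width: 0.047
finger_force: 8.0
t22.3 ee [0.6129 0.0646 0.1694] yaw 51.38 w 0.0470 f 8.0 F [ 0.2 -0.6 -0.5] j6 -0.88
 after roll: lin [7.11 5.58 6.06]
 now: lin [7.12 5.57 6.05] roll 0.01
```

```bash

python3 -m handwheel '[{"linear":[0.5,0.4,0],"roll":0},{"linear":[0.8,0.6,0],"roll":0},{"linear":[0.9,0.7,0],"roll":0},{"linear":[0.9,0.7,0],"roll":0},{"linear":[0.9,0.7,0],"roll":0},{"linear":[0.9,0.7,0],"roll":0},{"linear":[0.8,0.7,0],"roll":0},{"linear":[0.7,0.6,0],"roll":0},{"linear":[0.5,0.4,0],"roll":0},{"linear":[0,0,0],"roll":0},{"linear":[0,0,0],"roll":0}]' >/dev/null
python3 -m handwheel '[{"linear":[0,0,1],"roll":0},{"linear":[0,0,1],"roll":0},{"linear":[0,0,1],"roll":0},{"linear":[0,0,1],"roll":0},{"linear":[0,0,0.5],"roll":0},{"linear":[0,0,0],"roll":0},{"linear":[0,0,0],"roll":0}]' | grep -v ori
python3 - <<'E'
from h import *
go(rk(0,-.033,.025),51.3)
im=snap('side','s5.png');x0,y0,w,h=170,115,170,128
cv2.imwrite('pics/s5c.png',cv2.resize(im[y0:y0+h,x0:x0+w,::-1],None,fx=4.7,fy=4.7,interpolation=cv2.INTER_CUBIC))
E
```

```text
time: 24.1
ee_pos: [0.5629, 0.2792, 0.0547]
contact_force: [-0.6, -0.0, -1.0]
grip_width: 0.047
finger_force: 8.0
t24.1 ee [0.5629 0.2792 0.0547] yaw 51.34 w 0.0470 f 8.0 F [-0.6 -0.  -1. ] j6 -0.52
 after roll: lin [0.02 0.13 1.19]
 now: lin [0.02 0.13 1.19] roll 0.01
```

View pics/s5c.png

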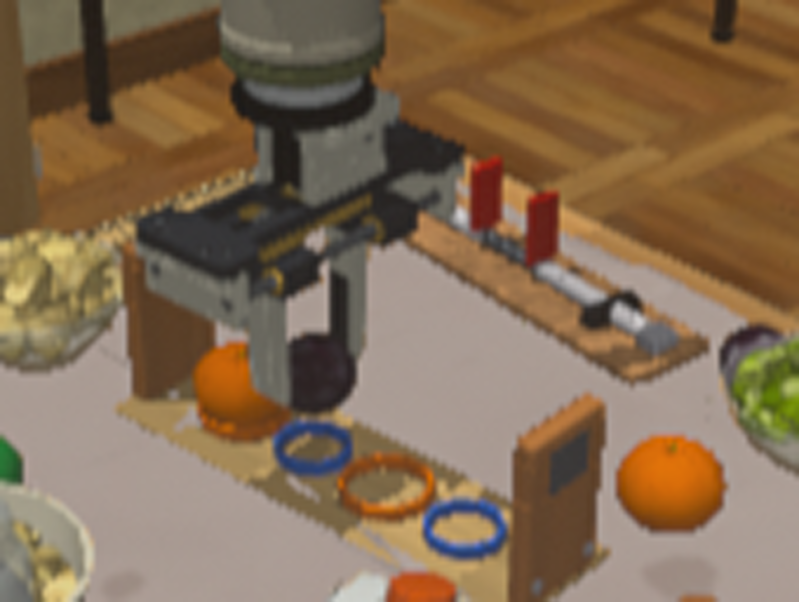

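Mandarin is seated. The held plum, crop (318,372), sits off-centre towards rack +y. I'll measure the offset.

```bash
python3 - <<'E'
from h import *
u=318/4.7-.4+170;v=372/4.7-.4+115
print('small0',rk(0,-.029,.03).round(4))
for z in(.056,.06,.064):
    p=onz('side',u,v,z);d=p[:2]-RC;a=np.radians(RY);print(z,p.round(4),'rack x %.4f y %.4f'%(d@[np.sin(a),-np.cos(a)],d@[np.cos(a),np.sin(a)]))
E
```

```text
small0 [0.5614 0.2846 0.03  ]
0.056 [0.5573 0.2726 0.056 ] rack x -0.0119 y -0.0332
0.06 [0.5567 0.2788 0.06  ] rack x -0.0074 y -0.0289
0.064 [0.5561 0.2851 0.064 ] rack x -0.0030 y -0.0245
```

```bash

python3 -m handwheel '[{"linear":[-0.05,0.12,0.4],"roll":0},{"linear":[0,0,0.4],"roll":0},{"linear":[0,0,0.25],"roll":0},{"linear":[0,0,0.1],"roll":0},{"linear":[0,0,0],"roll":0},{"linear":[0,0,0],"roll":0}]' | grep -v ori
python3 -m handwheel '[{"linear":[0,0,0],"roll":0},{"linear":[0,0,0],"roll":0},{"linear":[0,0,0],"roll":0},{"linear":[0,0,0],"roll":0},{"linear":[0,0,0],"roll":0},{"linear":[0,0,0],"roll":0}]' 0| grep -v ori
python3 -m handwheel '[{"linear":[0,0,-0.5],"roll":0},{"linear":[0,0,-1],"roll":0},{"linear":[0,0,-1],"roll":0},{"linear":[0,0,-1],"roll":0},{"linear":[0,0,-1],"roll":0},{"linear":[0,0,-1],"roll":0},{"linear":[0,0,-0.5],"roll":0},{"linear":[0,0,0],"roll":0}]' | grep -v ori
python3 - <<'E'
from h import *
go([.3573,.3274,.010],51.3)
im=snap('side','s6.png')[:,:,::-1];H=cv2.cvtColor(im,cv2.COLOR_BGR2HSV)
m=(H[...,2]<60);m[:160]=0;m[230:]=0;m[:,:200]=0;m[:,350:]=0
k,l,st,c=cv2.connectedComponentsWithStats(m.astype(np.uint8))
for i in range(1,k):
    if st[i,4]>20: 
        p=onz('side',*c[i],.031);d=p[:2]-RC;a=np.radians(RY);print(c[i].round(1),st[i],p.round(4),'rack x %.4f y %.4f'%(d@[np.sin(a),-np.cos(a)],d@[np.cos(a),np.sin(a)]))
E
```

```text
time: 24.75
ee_pos: [0.565, 0.2811, 0.0251]
contact_force: [-2.2, 0.8, 0.1]
grip_width: 0.0472
finger_force: 8.0
time: 25.35
ee_pos: [0.5652, 0.2811, 0.0252]
contact_force: [-0.2, -0.7, 0.2]
grip_width: 0.0896
finger_force: 0.0
time: 26.15
ee_pos: [0.5667, 0.2818, 0.1784]
contact_force: [-0.2, 0.2, 0.7]
grip_width: 0.093
finger_force: 0.0
t26.1 ee [0.5667 0.2818 0.1784] yaw 51.39 w 0.0930 f 0.0 F [-0.2  0.2  0.7] j6 -0.52
 after roll: lin [ 7.68 -3.81  6.74]
 now: lin [ 7.7  -3.83  6.7 ] roll 0.01
[205.8 171.4] [203 168   7   8  37] [0.6691 0.1137 0.031 ] rack x -0.0660 y -0.2198
[296.6 181.4] [294 178   7   7  22] [0.3923 0.1552 0.031 ] rack x -0.2067 y 0.0221
[236.1 204.8] [228 197  16  16 182] [0.5594 0.2891 0.031 ] rack x 0.0022 y -0.0246
[290.8 212.5] [288 208   7  10  33] [0.412  0.3158 0.031 ] rack x -0.0690 y 0.1071
```

Plum is seated within tolerance. The big mandarin is close to the near cheek, so I approach with the fingers closing along rack y: roll first.

```bash

python3 -m handwheel '[{"linear":[0,0,0],"roll":1},{"linear":[0,0,0],"roll":1},{"linear":[0,0,0],"roll":1},{"linear":[0,0,0],"roll":1},{"linear":[0,0,0],"roll":1},{"linear":[0,0,0],"roll":1},{"linear":[0,0,0],"roll":1},{"linear":[0,0,0],"roll":1},{"linear":[0,0,0],"roll":1},{"linear":[0,0,0],"roll":1},{"linear":[0,0,0],"roll":1},{"linear":[0,0,0],"roll":0.26}]' >/dev/null
python3 -m handwheel '[{"linear":[0,0,0],"roll":0}]' >/dev/null
python3 - <<'E'
from h import *
go([.3575,.3275,.010],-38.7)
t=snap('top','t7.png')[:,:,::-1];H=cv2.cvtColor(t,cv2.COLOR_BGR2HSV).astype(int)
for nm,m in(('org',(H[...,0]>6)&(H[...,0]<15)&(H[...,1]>215)&(H[...,2]>110)),('drk',H[...,2]<60)):
    m=m.copy();m[:220]=0;m[280:]=0;m[:,:210]=0;m[:,300:]=0
    k,l,st,c=cv2.connectedComponentsWithStats(m.astype(np.uint8))
    print(nm,[(c[i].round(1),st[i],onz('top',*c[i],.025).round(4)) for i in range(1,k) if st[i,4]>60])
E
```

```text
t27.5 ee [0.5641 0.2807 0.1728] yaw -38.72 w 0.0928 f 0.0 F [ 0.  -0.4  0.1] j6 1.06
 after roll: lin [-3.71 -7.62  6.51]
 now: lin [-3.69 -7.61  6.54] roll -0.00
org [(array([232.4, 235.4]), array([223, 226,  19,  19, 237], dtype=int32), array([0.3577, 0.3277, 0.025 ]))]
drk []
```

```bash

python3 -m handwheel '[{"linear":[-0.3,-0.6,0],"roll":0},{"linear":[-0.5,-1,0],"roll":0},{"linear":[-0.5,-1,0],"roll":0},{"linear":[-0.5,-1,0],"roll":0},{"linear":[-0.5,-1,0],"roll":0},{"linear":[-0.5,-1,0],"roll":0},{"linear":[-0.5,-1,0],"roll":0},{"linear":[-0.3,-0.7,0],"roll":0},{"linear":[-0.1,-0.3,0],"roll":0},{"linear":[0,0,0],"roll":0},{"linear":[0,0,0],"roll":0}]' >/dev/null
python3 -m handwheel '[{"linear":[0,0,0.5],"roll":0},{"linear":[0,0,1],"roll":0},{"linear":[0,0,1],"roll":0},{"linear":[0,0,1],"roll":0},{"linear":[0,0,0.5],"roll":0},{"linear":[0,0,0],"roll":0},{"linear":[0,0,0],"roll":0}]' | grep -v ori
python3 -c "
from h import *
go([.3577,.3277,.010],-38.7)"
```

```text
time: 29.35
ee_pos: [0.3595, 0.3277, 0.0754]
contact_force: [0.3, 1.0, 0.6]
grip_width: 0.093
finger_force: 0.0
t29.4 ee [0.3595 0.3277 0.0754] yaw -38.72 w 0.0930 f 0.0 F [0.3 1.  0.6] j6 1.31
 after roll: lin [-0.05 -0.06  2.62]
 now: lin [-0.05 -0.06  2.62] roll -0.00
```

```bash

python3 -m handwheel '[{"linear":[-0.05,-0.05,0.7],"roll":0},{"linear":[0,0,0.9],"roll":0},{"linear":[0,0,0.6],"roll":0},{"linear":[0,0,0.3],"roll":0},{"linear":[0,0,0.1],"roll":0},{"linear":[0,0,0],"roll":0},{"linear":[0,0,0],"roll":0}]'| grep -v ori
python3 -m handwheel '[{"linear":[0,0,0],"roll":0},{"linear":[0,0,0],"roll":0},{"linear":[0,0,0],"roll":0},{"linear":[0,0,0],"roll":0},{"linear":[0,0,0],"roll":0},{"linear":[0,0,0],"roll":0},{"linear":[0,0,0],"roll":0}]' 255 10| grep -v ori
python3 -m handwheel '[{"linear":[0,0,-0.5],"roll":0},{"linear":[0,0,-1],"roll":0},{"linear":[0,0,-1],"roll":0},{"linear":[0,0,-1],"roll":0},{"linear":[0,0,-1],"roll":0},{"linear":[0,0,-1],"roll":0},{"linear":[0,0,-1],"roll":0},{"linear":[0,0,-0.3],"roll":0},{"linear":[0,0,0],"roll":0}]' | grep -v ori
python3 -m handwheel '[{"linear":[0,0,0],"roll":-1},{"linear":[0,0,0],"roll":-1},{"linear":[0,0,0],"roll":-1},{"linear":[0,0,0],"roll":-1},{"linear":[0,0,0],"roll":-1},{"linear":[0,0,0],"roll":-1},{"linear":[0,0,0],"roll":-1},{"linear":[0,0,0],"roll":-1},{"linear":[0,0,0],"roll":-1},{"linear":[0,0,0],"roll":-1},{"linear":[0,0,0],"roll":-1},{"linear":[0,0,0],"roll":-0.26}]' >/dev/null
python3 -c "
from h import *
go(rk(0,.029,.05),51.3)"
```

```text
time: 30.05
ee_pos: [0.3581, 0.3281, 0.0113]
contact_force: [0.1, 0.3, 0.4]
grip_width: 0.0931
finger_force: 0.0
time: 30.75
ee_pos: [0.3573, 0.3276, 0.0102]
contact_force: [0.4, 0.1, 1.2]
grip_width: 0.0602
finger_force: 10.0
time: 31.65
ee_pos: [0.3581, 0.3281, 0.1817]
contact_force: [-0.1, 0.2, -1.3]
grip_width: 0.0601
finger_force: 10.0
t32.9 ee [0.3564 0.3268 0.178 ] yaw 51.68 w 0.0600 f 10.0 F [-0.1  0.  -1. ] j6 -0.27
 after roll: lin [-5.14  3.81  5.12]
 now: lin [-5.17  3.79  5.1 ] roll 0.05
```

```bash

python3 -m handwheel '[{"linear":[-0.4,0.3,0],"roll":0.05},{"linear":[-0.8,0.6,0],"roll":0},{"linear":[-0.9,0.7,0],"roll":0},{"linear":[-0.9,0.7,0],"roll":0},{"linear":[-0.9,0.65,0],"roll":0},{"linear":[-0.7,0.5,0],"roll":0},{"linear":[-0.4,0.3,0],"roll":0},{"linear":[-0.14,0.06,0],"roll":0},{"linear":[0,0,0],"roll":0},{"linear":[0,0,0],"roll":0}]' >/dev/null
python3 -m handwheel '[{"linear":[0,0,0.5],"roll":0},{"linear":[0,0,1],"roll":0},{"linear":[0,0,1],"roll":0},{"linear":[0,0,1],"roll":0},{"linear":[0,0,1],"roll":0},{"linear":[0,0,0.6],"roll":0},{"linear":[0,0,0],"roll":0},{"linear":[0,0,0],"roll":0}]' | grep -v ori
python3 -c "
from h import *
go(rk(0,.029,.019),51.3)"
```

```text
time: 34.65
ee_pos: [0.517, 0.3209, 0.053]
contact_force: [0.2, -0.9, -0.6]
grip_width: 0.0599
finger_force: 10.0
t34.6 ee [0.517  0.3209 0.053 ] yaw 50.99 w 0.0599 f 10.0 F [ 0.2 -0.9 -0.6] j6 -0.42
 after roll: lin [ 0.02 -0.02  1.36]
 now: lin [ 0.02 -0.02  1.36] roll -0.04
```

```bash

python3 -m handwheel '[{"linear":[0,0,0.5],"roll":0},{"linear":[0,0,0.5],"roll":0},{"linear":[0,0,0.26],"roll":0},{"linear":[0,0,0.1],"roll":0},{"linear":[0,0,0],"roll":0},{"linear":[0,0,0],"roll":0}]' | grep -v ori
python3 -m handwheel '[{"linear":[0,0,0],"roll":0},{"linear":[0,0,0],"roll":0},{"linear":[0,0,0],"roll":0},{"linear":[0,0,0],"roll":0},{"linear":[0,0,0],"roll":0},{"linear":[0,0,0],"roll":0}]' 0| grep -v ori
python3 -m handwheel '[{"linear":[0,0,-0.5],"roll":0},{"linear":[0,0,-1],"roll":0},{"linear":[0,0,-1],"roll":0},{"linear":[0,0,-1],"roll":0},{"linear":[0,0,-1],"roll":0},{"linear":[0,0,-1],"roll":0},{"linear":[0,0,-0.6],"roll":0},{"linear":[0,0,0],"roll":0}]' | grep -v ori
python3 - <<'E'
from h import *
t=snap('top','t8.png');x0,y0,w,h=190,135,200,150
cv2.imwrite('pics/t8c.png',cv2.resize(t[y0:y0+h,x0:x0+w,::-1],None,fx=4,fy=4,interpolation=cv2.INTER_CUBIC))
H=cv2.cvtColor(t[:,:,::-1].copy(),cv2.COLOR_BGR2HSV).astype(int);m=H[...,2]<60
m[:235]=0;m[280:]=0;m[:,:250]=0;m[:,300:]=0
k,l,st,c=cv2.connectedComponentsWithStats(m.astype(np.uint8))
for i in range(1,k):
    if st[i,4]>60:
        p=onz('top',*c[i],.023);print(c[i].round(1),st[i],p.round(4));go([*p[:2],.009],51.3)
E
```

```text
time: 35.25
ee_pos: [0.5167, 0.3207, 0.0185]
contact_force: [-3.2, -1.0, 2.2]
grip_width: 0.0602
finger_force: 10.0
time: 35.85
ee_pos: [0.5172, 0.3207, 0.0187]
contact_force: [-0.9, -0.3, -0.5]
grip_width: 0.093
finger_force: 0.0
time: 36.65
ee_pos: [0.5188, 0.3216, 0.1748]
contact_force: [0.5, 0.4, -0.4]
grip_width: 0.0933
finger_force: 0.0
```

View pics/t8c.png

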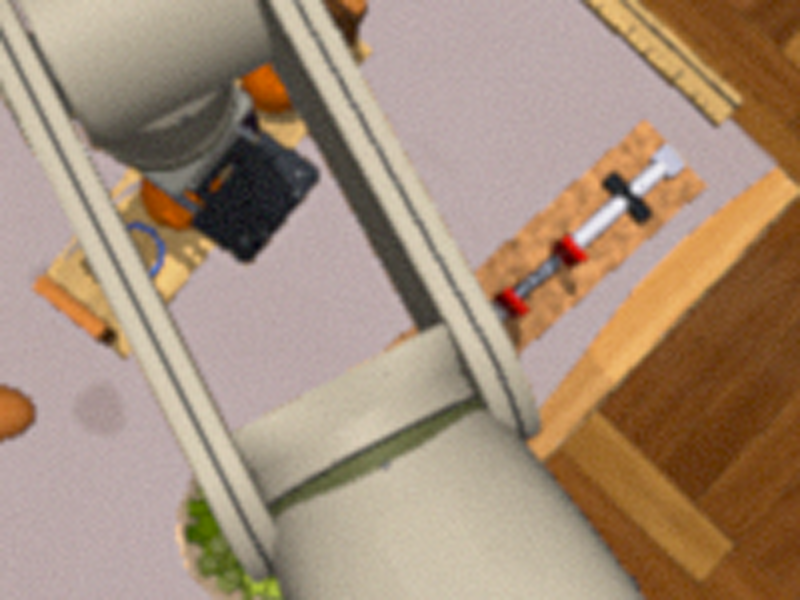

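The arm hides the plum here, so I use the earlier fix, about (.297,.190). I close at yaw 22°, across the direction to the bowl.

```bash

python3 -m handwheel '[{"linear":[0,0,0],"roll":1},{"linear":[0,0,0],"roll":1},{"linear":[0,0,0],"roll":1},{"linear":[0,0,0],"roll":0.65},{"linear":[0,0,0],"roll":0}]' >/dev/null
python3 - <<'E'
from h import *
p=onz('top',278.8,255.8,.023);print(p)
go([p[0]+.001,p[1]-.003,.06],22)
E
```

```text
[0.29729721 0.19002159 0.023     ]
t37.2 ee [0.5162 0.3202 0.169 ] yaw 21.70 w 0.0930 f 0.0 F [ 1.1  0.1 -0.3] j6 0.09
 after roll: lin [ -1.68 -10.08   4.36]
 now: lin [ -1.73 -10.05   4.39] roll -0.04
```

```bash

python3 -m handwheel '[{"linear":[-0.1,-0.6,0],"roll":0},{"linear":[-0.15,-0.9,0],"roll":0},{"linear":[-0.17,-1,0],"roll":0},{"linear":[-0.17,-1,0],"roll":0},{"linear":[-0.17,-1,0],"roll":0},{"linear":[-0.17,-1,0],"roll":0},{"linear":[-0.17,-1,0],"roll":0},{"linear":[-0.17,-1,0],"roll":0},{"linear":[-0.17,-1,0],"roll":0},{"linear":[-0.15,-0.9,0],"roll":0},{"linear":[-0.11,-0.65,0],"roll":0},{"linear":[0,0,0],"roll":0}]' >/dev/null
python3 -m handwheel '[{"linear":[0,0,0],"roll":0},{"linear":[0,0,1],"roll":0},{"linear":[0,0,1],"roll":0},{"linear":[0,0,0.8],"roll":0},{"linear":[0,0,0.5],"roll":0},{"linear":[0,0,0],"roll":0},{"linear":[0,0,0],"roll":0}]' | grep -v ori
python3 - <<'E'
from h import *
go([.298,.187,.009],22)
t=snap('side','s9.png');x0,y0,w,h=250,100,170,128
cv2.imwrite('pics/s9c.png',cv2.resize(t[y0:y0+h,x0:x0+w,::-1],None,fx=4.7,fy=4.7,interpolation=cv2.INTER_CUBIC))
E
```

```text
time: 39.1
ee_pos: [0.2999, 0.1882, 0.089]
contact_force: [0.8, 0.5, 0.2]
grip_width: 0.0931
finger_force: 0.0
t39.1 ee [0.2999 0.1882 0.089 ] yaw 21.81 w 0.0931 f 0.0 F [0.8 0.5 0.2] j6 0.03
 after roll: lin [-0.02 -0.09  3.2 ]
 now: lin [-0.02 -0.09  3.2 ] roll -0.02
```

View pics/s9c.png

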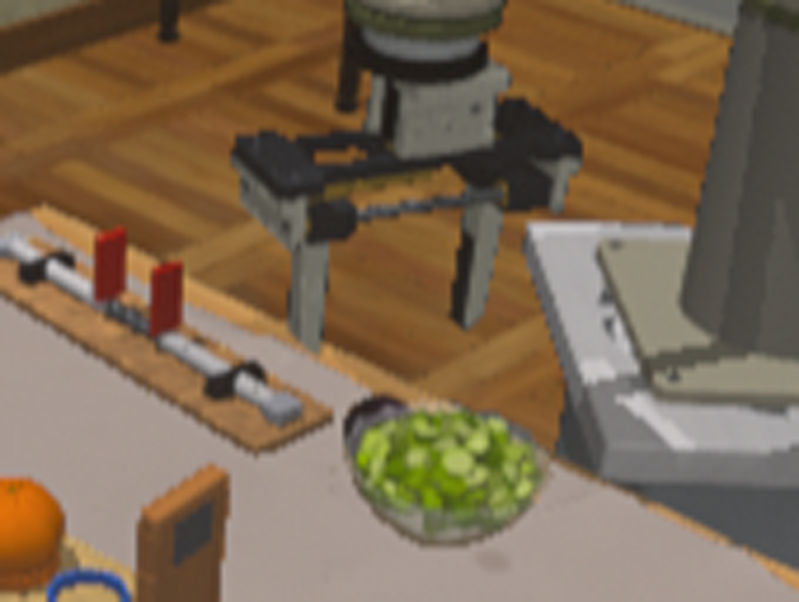

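The plum at crop (375,420) sits behind the bowl, with the fingers either side of it and clear of mat and bowl. Descend.

```bash

python3 -m handwheel '[{"linear":[-0.02,-0.08,0.6],"roll":0},{"linear":[0,0,0.8],"roll":0},{"linear":[0,0,0.8],"roll":0},{"linear":[0,0,0.5],"roll":0},{"linear":[0,0,0.3],"roll":0},{"linear":[0,0,0.15],"roll":0},{"linear":[0,0,0],"roll":0},{"linear":[0,0,0],"roll":0}]'| grep -v ori
python3 -m handwheel '[{"linear":[0,0,0],"roll":0},{"linear":[0,0,0],"roll":0},{"linear":[0,0,0],"roll":0},{"linear":[0,0,0],"roll":0},{"linear":[0,0,0],"roll":0},{"linear":[0,0,0],"roll":0},{"linear":[0,0,0],"roll":0},{"linear":[0,0,0],"roll":0}]' 255 8| grep -v ori
python3 -m handwheel '[{"linear":[0,0,-0.5],"roll":0},{"linear":[0,0,-1],"roll":0},{"linear":[0,0,-1],"roll":0},{"linear":[0,0,-1],"roll":0},{"linear":[0,0,-1],"roll":0},{"linear":[0,0,-1],"roll":0},{"linear":[0,0,-0.8],"roll":0},{"linear":[0,0,0],"roll":0}]' | grep -v ori
python3 - <<'E'
from h import *
go(rk(0,.087,.15),51.3)
t=snap('side','s10.png');x0,y0,w,h=250,80,170,128
cv2.imwrite('pics/s10c.png',cv2.resize(t[y0:y0+h,x0:x0+w,::-1],None,fx=4.7,fy=4.7,interpolation=cv2.INTER_CUBIC))
E
```

```text
time: 39.95
ee_pos: [0.2986, 0.1872, 0.0107]
contact_force: [1.0, 0.0, 0.0]
grip_width: 0.0932
finger_force: 0.0
time: 40.75
ee_pos: [0.2979, 0.1868, 0.0099]
contact_force: [0.3, -0.0, 0.1]
grip_width: 0.0454
finger_force: 8.0
time: 41.55
ee_pos: [0.2995, 0.1875, 0.1702]
contact_force: [1.2, 0.6, -1.1]
grip_width: 0.045
finger_force: 8.0
t41.5 ee [0.2995 0.1875 0.1702] yaw 21.78 w 0.0450 f 8.0 F [ 1.2  0.6 -1.1] j6 0.03
 after roll: lin [-1.11  9.58  0.81]
 now: lin [3.75 8.88 0.86] roll -3.69
```

View pics/s10c.png

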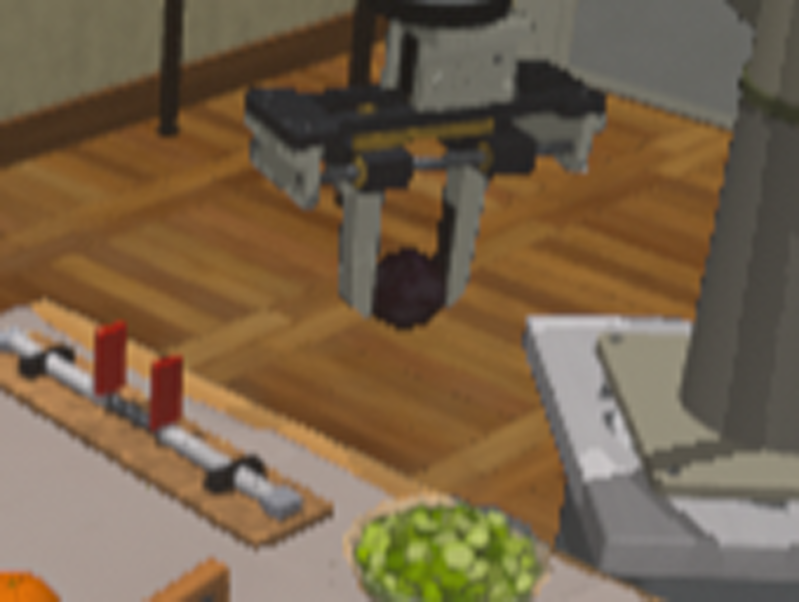

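Plum held at crop (407,288), bowl untouched. Roll back and carry it to small1.

```bash

python3 -m handwheel '[{"linear":[0,0,0],"roll":-1},{"linear":[0,0,0],"roll":-1},{"linear":[0,0,0],"roll":-1},{"linear":[0,0,0],"roll":-0.69},{"linear":[-0.1,0.5,0],"roll":0},{"linear":[-0.1,1,0],"roll":0},{"linear":[-0.15,1,0],"roll":0},{"linear":[-0.15,1,0],"roll":0},{"linear":[-0.15,1,0],"roll":0},{"linear":[-0.15,1,0],"roll":0},{"linear":[-0.15,1,0],"roll":0},{"linear":[-0.15,1,0],"roll":0}]' >/dev/null
python3 -m handwheel '[{"linear":[-0.15,1,0],"roll":0},{"linear":[0,0.7,0],"roll":0},{"linear":[0,0.35,0],"roll":0},{"linear":[0,0,0],"roll":0},{"linear":[0,0,0.5],"roll":0},{"linear":[0,0,1],"roll":0},{"linear":[0,0,1],"roll":0},{"linear":[0,0,1],"roll":0},{"linear":[0,0,0.8],"roll":0},{"linear":[0,0,0.3],"roll":0},{"linear":[0,0,0],"roll":0},{"linear":[0,0,0],"roll":0}]' | grep -v ori
python3 - <<'E'
from h import *
go(rk(0,.084,.019),51.3)
im=snap('side','s11.png')[:,:,::-1];H=cv2.cvtColor(im,cv2.COLOR_BGR2HSV)
z=bot.get_obs()['ee_pos'][2]+.0127
m=(H[...,2]<60);m[:190]=0;m[240:]=0;m[:,:220]=0;m[:,300:]=0
k,l,st,c=cv2.connectedComponentsWithStats(m.astype(np.uint8))
for i in range(1,k):
    if st[i,4]>50: 
        p=onz('side',*c[i],z);d=p[:2]-RC;a=np.radians(RY);print(c[i].round(1),st[i],p.round(4),'rack x %.4f y %.4f'%(d@[np.sin(a),-np.cos(a)],d@[np.cos(a),np.sin(a)]))
E
```

```text
time: 44.0
ee_pos: [0.4718, 0.3537, 0.0532]
contact_force: [-0.7, 0.5, -0.2]
grip_width: 0.0457
finger_force: 8.0
t44.0 ee [0.4718 0.3537 0.0532] yaw 51.30 w 0.0457 f 8.0 F [-0.7  0.5 -0.2] j6 -0.34
 after roll: lin [-0.01  0.09  1.37]
 now: lin [-0.01  0.08  1.37] roll -0.00
[271.6 205. ] [266 190  13  29 254] [0.4631 0.3361 0.0664] rack x -0.0212 y 0.0799
[235.3 204.3] [228 197  16  16 165] [0.5563 0.339  0.0664] rack x 0.0393 y 0.0091
```

```bash

python3 -m handwheel '[{"linear":[0,0.08,0.5],"roll":0},{"linear":[0,0,0.4],"roll":0},{"linear":[0,0,0.3],"roll":0},{"linear":[0,0,0.15],"roll":0},{"linear":[0,0,0],"roll":0},{"linear":[0,0,0],"roll":0}]' | grep -v ori
python3 -m handwheel '[{"linear":[0,0,0],"roll":0},{"linear":[0,0,0],"roll":0},{"linear":[0,0,0],"roll":0},{"linear":[0,0,0],"roll":0},{"linear":[0,0,0],"roll":0},{"linear":[0,0,0],"roll":0}]' 0| grep -v ori
python3 -m handwheel '[{"linear":[0,0,-0.5],"roll":0},{"linear":[0,0,-1],"roll":0},{"linear":[0,0,-1],"roll":0},{"linear":[0,0,-1],"roll":0},{"linear":[0,0,-1],"roll":0},{"linear":[0,0,-1],"roll":0},{"linear":[0,0,-0.8],"roll":0},{"linear":[0,0,0],"roll":0}]' | grep -v ori
python3 -m handwheel '[{"linear":[0,0,0],"roll":1},{"linear":[0,0,0],"roll":1},{"linear":[0,0,0],"roll":1},{"linear":[0,0,0],"roll":1},{"linear":[0,0,0],"roll":1},{"linear":[0,0,0],"roll":1},{"linear":[0,0,0],"roll":1},{"linear":[0,0,0],"roll":1},{"linear":[0,0,0],"roll":1},{"linear":[0,0,0],"roll":1},{"linear":[0,0,0],"roll":1},{"linear":[0,0,0],"roll":1}]' >/dev/null
python3 -m handwheel '[{"linear":[0,0,0],"roll":0.54},{"linear":[0,-1,0],"roll":0},{"linear":[0,-1,0],"roll":0},{"linear":[0,-1,0],"roll":0},{"linear":[0,-1,0],"roll":0},{"linear":[0,0,0],"roll":0}]'|grep -v ori
python3 - <<'E'
from h import *
im=snap('side','s12.png');t=snap('top','t12.png')
A=cv2.resize(im[135:235,170:300,::-1],None,fx=4.5,fy=4.5,interpolation=cv2.INTER_CUBIC)[:,:585]
cv2.imwrite('pics/s12c.png',A)
H=cv2.cvtColor(t[:,:,::-1].copy(),cv2.COLOR_BGR2HSV).astype(int);r=((H[...,0]<4)|(H[...,0]>175))&(H[...,1]>170)&(H[...,2]>90)
r[:140]=0;r[260:]=0;r[:,:280]=0;r[:,370:]=0
k,l,st,c=cv2.connectedComponentsWithStats(r.astype(np.uint8));
for i in range(1,k):
    if st[i,4]>6:print('red',c[i].round(1),st[i],onz('top',*c[i],.068).round(4))
go(None)
E
```

```text
time: 44.65
ee_pos: [0.4727, 0.3552, 0.0186]
contact_force: [-0.4, -0.1, -0.3]
grip_width: 0.0455
finger_force: 8.0
time: 45.25
ee_pos: [0.4728, 0.3552, 0.0187]
contact_force: [0.4, -0.1, -1.0]
grip_width: 0.0886
finger_force: 0.0
time: 46.05
ee_pos: [0.4748, 0.3565, 0.1811]
contact_force: [-0.1, 0.8, 0.8]
grip_width: 0.0929
finger_force: 0.0
time: 47.85
ee_pos: [0.4048, 0.4323, 0.175]
contact_force: [0.8, 0.1, 0.8]
grip_width: 0.0931
finger_force: 0.0
red [332.6 196.9] [330 194   6   6  18] [0.4673 0.0343 0.068 ]
red [317.9 209.8] [315 207   6   7  21] [0.43   0.0782 0.068 ]
t48.0 ee [0.4067 0.4305 0.1752] yaw -48.94 w 0.0931 f 0.0 F [ 0.5 -0.2  0.7] j6 1.58
```

View pics/s12c.png

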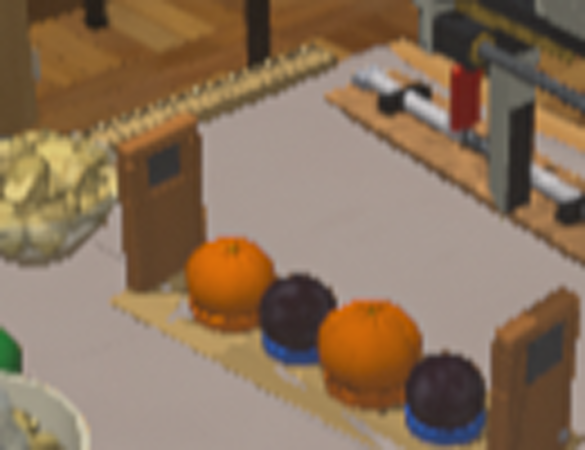

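All four fruits are seated in the right rings (crop (230,280), (298,318), (370,350), (445,395)). Back to the bar; its paddle midpoint is (.448,.056).

```bash
python3 -c "
from h import *
go([.448,.0555,.175],-49.2)"
```

```text
t48.0 ee [0.4067 0.4305 0.1752] yaw -48.94 w 0.0931 f 0.0 F [ 0.5 -0.2  0.7] j6 1.58
 after roll: lin [-8.550e+00  1.243e+01  1.000e-02]
 now: lin [-8.61 12.39  0.03] roll 0.03
```

```bash

python3 -m handwheel '[{"linear":[-0.4,0.6,0],"roll":0.03},{"linear":[-0.7,1,0],"roll":0},{"linear":[-0.7,1,0],"roll":0},{"linear":[-0.7,1,0],"roll":0},{"linear":[-0.7,1,0],"roll":0},{"linear":[-0.7,1,0],"roll":0},{"linear":[-0.7,1,0],"roll":0},{"linear":[-0.7,1,0],"roll":0},{"linear":[-0.7,1,0],"roll":0},{"linear":[-0.7,1,0],"roll":0},{"linear":[-0.7,1,0],"roll":0},{"linear":[-0.6,0.9,0],"roll":0}]' >/dev/null
python3 -m handwheel '[{"linear":[-0.3,0.6,0],"roll":0},{"linear":[0,0.3,0],"roll":0},{"linear":[0,0,0],"roll":0},{"linear":[0,0,0],"roll":0}]'|grep -v ori
python3 -c "
from h import *
go([.448,.0555,.0355],-49.2)"
```

```text
time: 49.55
ee_pos: [0.4524, 0.0606, 0.176]
contact_force: [0.1, -0.5, -0.3]
grip_width: 0.0929
finger_force: 0.0
t49.5 ee [0.4524 0.0606 0.176 ] yaw -49.28 w 0.0929 f 0.0 F [ 0.1 -0.5 -0.3] j6 0.88
 after roll: lin [-0.27  0.04  5.62]
 now: lin [-0.26  0.04  5.62] roll -0.01
```

```bash

python3 -m handwheel '[{"linear":[-0.27,0.03,0.6],"roll":0},{"linear":[0,0,1],"roll":0},{"linear":[0,0,1],"roll":0},{"linear":[0,0,1],"roll":0},{"linear":[0,0,1],"roll":0},{"linear":[0,0,0.6],"roll":0},{"linear":[0,0,0.3],"roll":0},{"linear":[0,0,0.1],"roll":0},{"linear":[0,0,0],"roll":0},{"linear":[0,0,0],"roll":0}]'|grep -v ori
python3 -c "
from h import *
go([.448,.0555,.0355],-49.2)"
```

```text
time: 50.55
ee_pos: [0.4486, 0.0556, 0.0372]
contact_force: [0.6, 0.1, -0.3]
grip_width: 0.0931
finger_force: 0.0
t50.5 ee [0.4486 0.0556 0.0372] yaw -49.24 w 0.0931 f 0.0 F [ 0.6  0.1 -0.3] j6 0.87
 after roll: lin [-0.02 -0.01  0.07]
 now: lin [-0.02 -0.01  0.07] roll -0.01
```

```bash

python3 -m handwheel '[{"linear":[-0.02,0,0.07],"roll":0},{"linear":[0,0,0],"roll":0},{"linear":[0,0,0],"roll":0},{"linear":[0,0,0],"roll":0},{"linear":[0,0,0],"roll":0},{"linear":[0,0,0],"roll":0},{"linear":[0,0,0],"roll":0},{"linear":[0,0,0],"roll":0},{"linear":[0,0,0],"roll":0},{"linear":[0,0,0],"roll":0}]' 255 25|grep -v ori
python3 -m handwheel '[{"linear":[0,0,-0.3],"roll":0},{"linear":[0,0,-0.8],"roll":0},{"linear":[0,0,-1],"roll":0},{"linear":[0,0,-1],"roll":0},{"linear":[0,0,-1],"roll":0},{"linear":[0,0,-1],"roll":0},{"linear":[0,0,-1],"roll":0},{"linear":[0,0,-0.6],"roll":0},{"linear":[0,0,-0.3],"roll":-0.66},{"linear":[0,0,0],"roll":-0.66},{"linear":[0,0,0],"roll":0}]'|grep -v ori
python3 -c "
from h import *
go([.5385,.3023,.21],-38.65)"
```

```text
time: 51.55
ee_pos: [0.4476, 0.0551, 0.0345]
contact_force: [1.0, 0.5, 2.6]
grip_width: 0.0396
finger_force: 25.0
time: 52.65
ee_pos: [0.4471, 0.0551, 0.2092]
contact_force: [-0.5, -1.0, -3.0]
grip_width: 0.0398
finger_force: 25.0
t52.6 ee [0.4471 0.0551 0.2092] yaw -38.61 w 0.0398 f 25.0 F [-0.5 -1.  -3. ] j6 0.68
 after roll: lin [10.   -3.32 -0.03]
 now: lin [10.01 -3.32 -0.03] roll 0.00
```

```bash

python3 -m handwheel '[{"linear":[0.4,-0.1,0],"roll":0},{"linear":[0.8,-0.25,0],"roll":0},{"linear":[1,-0.35,0],"roll":0},{"linear":[1,-0.35,0],"roll":0},{"linear":[1,-0.35,0],"roll":0},{"linear":[1,-0.35,0],"roll":0},{"linear":[1,-0.35,0],"roll":0},{"linear":[1,-0.35,0],"roll":0},{"linear":[1,-0.35,0],"roll":0},{"linear":[1,-0.3,0],"roll":0},{"linear":[0.5,-0.15,0],"roll":0},{"linear":[0.3,-0.07,0],"roll":0}]' >/dev/null
python3 -m handwheel '[{"linear":[0,0,0],"roll":0},{"linear":[0,0,0],"roll":0},{"linear":[0,0,0.6],"roll":0},{"linear":[0,0,1],"roll":0},{"linear":[0,0,0.7],"roll":0},{"linear":[0,0,0],"roll":0},{"linear":[0,0,0],"roll":0}]'|grep -v ori
python3 -c "
from h import *
go([.5385,.3023,.0975],-38.65)"
```

```text
time: 54.55
ee_pos: [0.5385, 0.3013, 0.1513]
contact_force: [0.2, -0.2, -1.2]
grip_width: 0.0399
finger_force: 25.0
t54.5 ee [0.5385 0.3013 0.1513] yaw -38.74 w 0.0399 f 25.0 F [ 0.2 -0.2 -1.2] j6 1.10
 after roll: lin [ 0.03 -0.02  2.15]
 now: lin [ 0.03 -0.02  2.15] roll -0.01
```

```bash

python3 -m handwheel '[{"linear":[0.03,-0.02,0.3],"roll":0},{"linear":[0,0,0.35],"roll":0},{"linear":[0,0,0.35],"roll":0},{"linear":[0,0,0],"roll":0}]'|grep -v ori
python3 -m handwheel '[{"linear":[0,0,0.3],"roll":0},{"linear":[0,0,0.3],"roll":0},{"linear":[0,0,0.3],"roll":0},{"linear":[0,0,0.2],"roll":0},{"linear":[0,0,0],"roll":0},{"linear":[0,0,0],"roll":0}]'|grep -v ori
python3 - <<'E'
from h import *
go([.5385,.3023,.0975],-38.65)
im=snap('side','s13.png');x0,y0,w,h=185,120,120,90
cv2.imwrite('pics/s13c.png',cv2.resize(im[y0:y0+h,x0:x0+w,::-1],None,fx=6.6,fy=6.6,interpolation=cv2.INTER_CUBIC))
E
```

```text
time: 54.95
ee_pos: [0.5379, 0.3025, 0.1248]
contact_force: [0.3, 0.3, -2.9]
grip_width: 0.04
finger_force: 25.0
time: 55.55
ee_pos: [0.539, 0.303, 0.0993]
contact_force: [-1.6, 0.6, -1.4]
grip_width: 0.0399
finger_force: 25.0
t55.5 ee [0.539  0.303  0.0993] yaw -38.70 w 0.0399 f 25.0 F [-1.6  0.6 -1.4] j6 1.10
 after roll: lin [-0.03  0.    0.07]
 now: lin [-0.03  0.    0.07] roll -0.01
```

View pics/s13c.png

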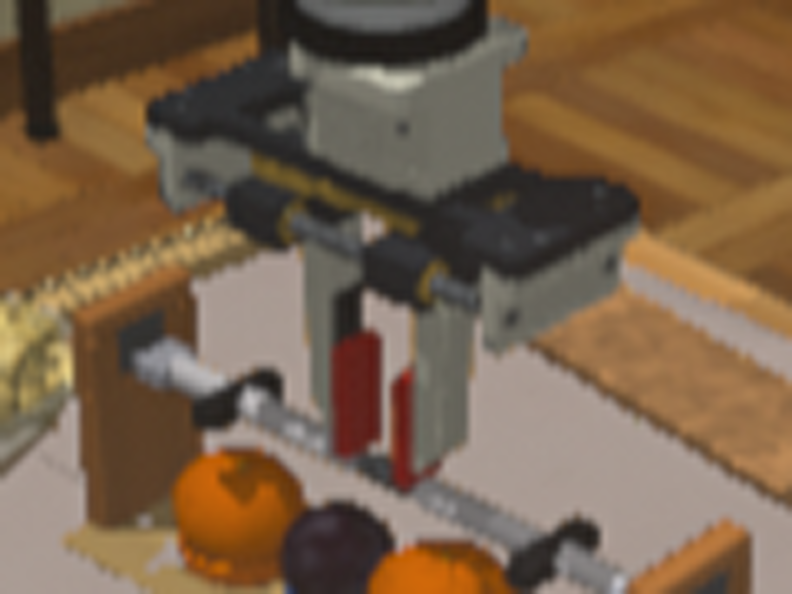

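Both ends are level with the cups, the far one at crop (150,355) in front of its pocket. Release in stages.

```bash

python3 -m handwheel '[{"linear":[-0.03,0,0.08],"roll":0},{"linear":[0,0,0],"roll":0}]'|grep -v ori
python3 -m handwheel '[{"linear":[0,0,0],"roll":0},{"linear":[0,0,0],"roll":0},{"linear":[0,0,0],"roll":0}]' 115 |grep -v ori
python3 -m handwheel '[{"linear":[0,0,0],"roll":0},{"linear":[0,0,0],"roll":0},{"linear":[0,0,0],"roll":0}]' 92 |grep -v ori
python3 -m handwheel '[{"linear":[0,0,0],"roll":0},{"linear":[0,0,0],"roll":0},{"linear":[0,0,0],"roll":0},{"linear":[0,0,0],"roll":0},{"linear":[0,0,0],"roll":0},{"linear":[0,0,0],"roll":0}]' 0 |grep -v ori
python3 -m handwheel '[{"linear":[0,0,-0.4],"roll":0},{"linear":[0,0,-0.8],"roll":0},{"linear":[0,0,-1],"roll":0},{"linear":[0,0,-1],"roll":0},{"linear":[0,0,-1],"roll":0},{"linear":[0,0,-1],"roll":0},{"linear":[0,0,-1],"roll":0},{"linear":[0,0,0],"roll":0}]'|grep -v ori
python3 - <<'E'
from h import *
im=snap('side','s14.png')
cv2.imwrite('pics/s14c.png',cv2.resize(im[130:240,180:310,::-1],None,fx=5.4,fy=5.4,interpolation=cv2.INTER_CUBIC))
a=cv2.cvtColor(im[:,:,::-1].copy(),cv2.COLOR_BGR2HSV).astype(int);r=((a[...,0]<4)|(a[...,0]>175))&(a[...,1]>170)&(a[...,2]>90)
r[:140]=0;r[215:]=0;r[:,:210]=0;r[:,275:]=0
k,l,st,c=cv2.connectedComponentsWithStats(r.astype(np.uint8));print([(c[i].round(1),st[i]) for i in range(1,k) if st[i,4]>20])
print('start: [235.8 178.4] [232 171 7 18 84]  [251.4 186.4] [248 178 7 18 95]');go(None)
E
```

```text
time: 55.8
ee_pos: [0.5386, 0.3024, 0.0975]
contact_force: [-0.3, -0.0, -2.0]
grip_width: 0.0399
finger_force: 25.0
time: 56.1
ee_pos: [0.5386, 0.3025, 0.0975]
contact_force: [1.3, 0.2, -1.8]
grip_width: 0.051
finger_force: 8.2
time: 56.4
ee_pos: [0.5385, 0.3024, 0.0974]
contact_force: [-0.4, -0.0, -3.0]
grip_width: 0.06
finger_force: 6.1
time: 57.0
ee_pos: [0.5386, 0.3024, 0.0975]
contact_force: [-0.5, 0.7, 0.2]
grip_width: 0.093
finger_force: 0.0
time: 57.8
ee_pos: [0.5405, 0.3033, 0.2583]
contact_force: [0.8, -0.4, 0.1]
grip_width: 0.0932
finger_force: 0.0
[(array([235.8, 177.8]), array([233, 170,   6,  18,  82], dtype=int32)), (array([251.4, 185.3]), array([248, 177,   7,  18,  96], dtype=int32))]
start: [235.8 178.4] [232 171 7 18 84]  [251.4 186.4] [248 178 7 18 95]
t57.9 ee [0.5398 0.303  0.2557] yaw -38.69 w 0.0934 f 0.0 F [ 0.8 -0.7 -0.7] j6 1.10
```

View pics/s14c.png

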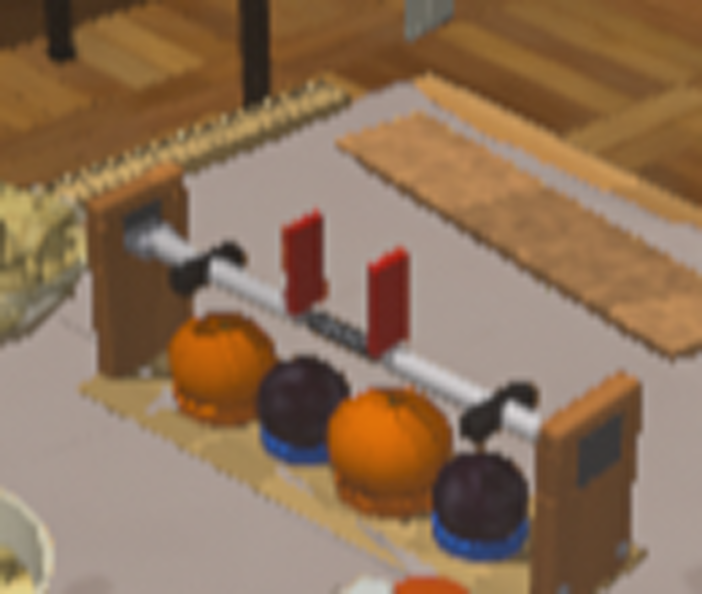

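The bar is sprung home in both cups: the paddles are within about 1 px of their original fitted place (about 2 mm higher, inside the 72–88 mm allowed). All fruit is seated and the robot is clear.

```bash
python3 -c "
from plant import bot
print(bot.sign_off())"
```

```text
the job is handed in; nothing more can be done
None
```

The job is handed in with no verdict returned: both mandarins sit in orange rings, both plums in blue rings, and the bar is sprung home in both cups, paddles up, with the bowls left untouched.

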